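Level the culture-plate table and inoculate the dishes

TASK

Push the orange wedge under the low corner foot of the white table until, with the wedge let go, the level's bubble sits wholly between its two lines; then stand each culture dish that is there inside the table ring of its own colour. Next take the blue-handled sampling pin from its fork, dip its tip well below the rim of the blue pot, and touch the tip gently to the middle of each dish's filling: red first, then amber, then green. Hang the pin back upright in its fork, leave the table level with the dishes in their rings, and do not disturb the two loose bottles.

Things in the scene. Friction and masses are not known exactly. Their poses are not given: they have to be found in the camera images.
- bubble (a joint): White bubble, 14 mm long, of the level on the plate's far edge: dark green tube with two black lines 19 mm apart. Value in m along the plate's +y: 0 = level; positive (robot's left) = right end low, wedge must go further in; negative = wedge in too far. 0.4 m per rad of tilt; 0.020 with no wedge. Wholly between the lines within +-0.0025
- plate: White levelling-table plate, 170 x 260 x 10 mm. Origin on its hinge, a line along the plate's x under its left end; in this frame it spans x -85 to +85, y -235 to +25, z +2 to +12 mm; top about 46 mm up when level. The hinge's height differs by up to 2 mm either way between starts. Its right end sinks up to 11 mm onto a stop and can be lifted from below (0.8 kg)
- foot (a point): Lowest point of the table's single short steel foot (17 mm thick, round bottom) under the near right corner, 65 mm to the robot's side of the hinge frame's middle and 15 mm in from the plate's right edge. It hangs 2 to 6 mm above the worktop at first and must be 13 to 17 mm up when level. Axes as the plate's; the wedge goes in along the plate's +y
- wedge: Orange plastic wedge, 164 mm long (x), 40 mm wide (y), 0.15 kg, loose, flat on the worktop. Origin at its underside, 80 mm behind the nose; +x points to the thin nose. Thickness 1.5 mm at the nose, rising evenly to 21.5 mm over 110 mm, then flat 54 mm; friction holds it under the foot when let go
- wedge_tab (a point): Centre of the wedge's upright grip tab: 24 mm long (x) x 16 mm wide (y), 30 mm tall (from 22 to 52 mm over the worktop), on the thick end, 152 mm behind the nose. Axes as the wedge's
- wedge_nose (a point): Middle of the wedge's nose edge, at its underside
- ring_red (a point): Centre, on the plate's top surface, of the red painted ring (left of three in a row along y, 75 mm apart, inside diameter 62 mm) on the table. Axes as the plate's
- ring_amber (a point): Centre, on the plate's top surface, of the amber painted ring (middle of three in a row along y, 75 mm apart, inside diameter 62 mm) on the table. Axes as the plate's
- ring_green (a point): Centre, on the plate's top surface, of the green painted ring (right of three in a row along y, 75 mm apart, inside diameter 62 mm) on the table. Axes as the plate's
- agar_red (a point): Centre of the top of the red filling of the open culture dish with that colour; the clear dish is round, 50 mm across, 14 mm tall, 0.03 kg; this point is 6 mm above its underside, 8 mm below its rim; wall 1.6 mm, z up. May be absent
- dish_red: The same red dish; origin at the centre of its underside. May be absent
- agar_amber (a point): Centre of the top of the amber filling of the open culture dish with that colour; the clear dish is round, 50 mm across, 14 mm tall, 0.03 kg; this point is 6 mm above its underside, 8 mm below its rim; wall 1.6 mm, z up. May be absent
- dish_amber: The same amber dish; origin at the centre of its underside. May be absent
- agar_green (a point): Centre of the top of the green filling of the open culture dish with that colour; the clear dish is round, 50 mm across, 14 mm tall, 0.03 kg; this point is 6 mm above its underside, 8 mm below its rim; wall 1.6 mm, z up. May be absent
- dish_green: The same green dish; origin at the centre of its underside. May be absent
- pot_rim (a point): Centre of the mouth of the fixed blue sample pot, 40 mm over the worktop; pot 56 mm across, mouth 48 mm across inside, 35 mm deep inside
- fork_seat (a point): Middle of the open slot on top of the grey fork rest (fixed), 100 mm over the worktop, where the pin's axis belongs; the slot is 16 mm wide between two prongs along the fork's x, open towards -x, its closed end (the column, no higher than the prongs) 22 mm to +x
- pin_collar (a point): Centre of the underside of the pin's black collar (26 mm across, 5 mm thick), which rests on the prongs. z along the pin, up towards the handle
- pin_handle (a point): Middle of the sampling pin's blue square handle, 14 x 14 mm, 45 mm long, sides along its x and y; 30 mm above the collar's underside (handle from 5 to 50 mm above it). The pin hangs upright in the fork and lifts straight up and out; 0.07 kg
- pin_tip (a point): Lowest point of the pin's steel ball tip (8 mm ball), 85 mm below the collar's underside, 115 mm below the handle's middle, on an 8 mm shaft. The tip is sprung: it gives up to 6 mm along the pin at 0.4 to 1.6 N
- pin: The whole sampling pin; origin at the collar's underside
- bottle_teal: Loose white dropper bottle with teal cap, 24 mm across, 62 mm tall, a bystander; origin at its underside
- bottle_white: Loose small white bottle, 21 mm across, 54 mm tall, a bystander; origin at its underside
Things that resemble listed ones, but are neither listed nor needed, are in the scene too. What is shaped like the dish_red but brown or pink is not meant.

How it is judged (in metres and radians):
On the way, in this order (a step that is already met when the one before it is completed fails the run):
1. The wedge lifts the low corner and, let go, leaves the bubble between the two lines (value of joint bubble between -0.0025 and 0.0025 m and contact force between wedge and plate above 0.3 N and contact force between the fingers and wedge below 0.05 N), for 0.4 s.
2. every dish present stands flat in the ring of its own colour, let go, with the bubble still between the lines (value of joint bubble between -0.0025 and 0.0025 m and contact force between wedge and plate above 0.3 N and horizontal distance between agar_red and ring_red below 0.01 m and z of agar_red in the frame of ring_red between 0.003 and 0.009 m and angle between each of agar_red, agar_amber, agar_green's own z axis and vertical below 0.08 rad and horizontal distance between agar_amber and ring_amber below 0.01 m and z of agar_amber in the frame of ring_amber between 0.003 and 0.009 m and horizontal distance between agar_green and ring_green below 0.01 m and z of agar_green in the frame of ring_green between 0.003 and 0.009 m and contact force between the fingers and dish_red below 0.05 N and contact force between the fingers and dish_amber below 0.05 N and contact force between the fingers and dish_green below 0.05 N), for 0.3 s.
3. the pin's tip is dipped into the pot, at least 10 mm below its rim (horizontal distance between pin_tip and pot_rim below 0.022 m and z of pin_tip in the frame of pot_rim below -0.01 m), for 0.1 s.
4. the tip touches the middle of the red dish's filling (within 15 mm of its centre) (horizontal distance between pin_tip and agar_red below 0.015 m and z of pin_tip in the frame of agar_red below 0.003 m and contact force between pin and dish_red above 0.03 N), for 0.05 s.
5. the tip touches the middle of the amber dish's filling (within 15 mm of its centre) (horizontal distance between pin_tip and agar_amber below 0.015 m and z of pin_tip in the frame of agar_amber below 0.003 m and contact force between pin and dish_amber above 0.03 N), for 0.05 s.
6. the tip touches the middle of the green dish's filling (within 15 mm of its centre) (horizontal distance between pin_tip and agar_green below 0.015 m and z of pin_tip in the frame of agar_green below 0.003 m and contact force between pin and dish_green above 0.03 N), for 0.05 s.
At the end, for the whole second after the job is handed in: The bubble is within 2.5 mm of the middle with the wedge bearing under the plate, every dish present stands flat at rest within 10 mm of the centre of its own ring, and the pin hangs upright in the fork within 12 mm of the slot's middle; all is let go (all of step 2 and horizontal distance between pin_collar and fork_seat below 0.012 m and z of pin_collar in the frame of fork_seat between -0.004 and 0.004 m and angle between pin_collar's own z axis and vertical below 0.15 rad and linear speed of each of dish_red, dish_amber, dish_green, wedge below 0.02 m/s); the robot touches nothing.
It fails at once if the pin is pressed hard on a dish (over 8 N) (contact force between pin and dish_red above 8 N or contact force between pin and dish_amber above 8 N or contact force between pin and dish_green above 8 N).
It fails at once if one of the two loose bottles is shifted over 30 mm or knocked over (distance of any of bottle_teal, bottle_white from where it was at the start of the episode above 0.03 m or angle between any of bottle_teal, bottle_white's own z axis and vertical above 0.5 rad).
Of dish_red, dish_amber, dish_green only 2 to 3 are there at a start; the rules pass over those that are not, and their reading is None.
At some moment in a run one of dish_red, dish_amber, dish_green may be knocked a few centimetres aside while the robot is not near it.
It also fails if it takes over 210 s, if anything falls off the work surface, if the arm or the gripper's body presses on something with over 40 N, if the wrist force passes 120 N, or if a joint passes its speed limit or range.

ROBOT

A 7-joint arm with a two-finger parallel gripper is mounted at the origin on a cart in front of the work surface, level with it; the furniture and walls round the work are solid. World frame = base frame: x ahead of the robot, y to its left, z up, the work surface at z = 0. Lengths are in m, angles in degrees, forces in N, time in s.
With the tool pointing down it reaches from about 0.35 to 0.9 m from the base axis. Payload 7.2 kg.
Tool frame: the origin (TCP) lies at the very end of the fingers, on their centre line; the grasp point (between the pads) lies 19 mm behind it; z points along the fingers, y is the line along which they close (so a half turn about z gives the same grasp; the last joint's range is limited). The gripper opens to 85 mm and grips with 20 to 120 N. Pads are 22 mm wide; open, the fingers measure 114 mm over their backs; the gripper's body (76 mm by 85 mm) begins 54 mm behind the grasp point. The pads swing forward as they close: fully open they stand 13 mm farther back than shut.
Start: joints at [-78.392, 23.554, -0.728, 91.456, 0.321, 64.991, -4.71], TCP at [0.167, 0.602, 0.231] pointing down, gripper open.
Joint ranges: [-169.25, 169.25], [-16.82, 113.86], [-84.01, 82.57], [7.8, 145.47], [-59.2, 239.2], [7.22, 106.19], [-163.78, 163.78]. Speed limits (degrees/s): [136.94, 136.94, 172.46, 172.46, 180, 180, 180].

INTERFACE

Orientations are given as a 3x3 rotation matrix whose columns are the frame's x, y, z axes.
In Python, from station import manip gives the robot as it stands.
- The arm moves only by the shell command python3 -m inch 'ROWS'. ROWS is JSON, a list that holds one entry, the list of rows, each a list of 5 numbers: the shift along the world's x, y, z as a fraction of full scale, then the turn about the world's z as a fraction of full scale, then the finger opening in mm, from 0 to 85.4. In form: [[[tx, ty, tz, roll, grip], ...]]. A call has 1 to 5 rows; each row is the pose to reach, as a shift and turn from the pose commanded when the call began, turning the shorter way round; what a row does not reach only later rows make up. Full scale, the value 1, is 12 cm for a shift and 180 degrees for a turn. A row lasts 1/10 s, in which the tool goes at most 50 mm and 8.59 degrees, less where a joint would pass 70% of its speed; a pose out of reach is approached as far as the arm can. A call with a number of a shift or a turn outside -1 to 1 is refused whole. A call with a gripper value outside its range is refused whole. The fingers move at their own pace and stop on an object; the grip force is fixed at half the most. Time passes only in rows, so rows that repeat a pose let the fingers close. It gives the time, the measured TCP pose, the force, the opening and the grip force at its end, in the units of the state.
- manip.read_state(): the state, without advancing time (a new reading comes with each control period).
- manip.read_camera(name): name is "side" or "top" or "wrist"; returns a dict with "color" (384x512x3 uint8, red, green, blue), "range_z" (384x512 float32, m along the optical axis (not along the pixel's ray), 0 where there is no reading), "mtx" (3x3 intrinsics, pixels), "world_to_cam" (4x4, takes a point from world to camera coordinates); the wrist camera has in their place "hand_eye" (4x4, takes a point from camera to tool coordinates, whose origin is the TCP and whose axes are the flange's). Camera axes: x right, y down, z forward; pixel columns grow to the right and rows downward; lengths in m; the calibration is good to about 2 mm. A picture is of the moment at which its call begins: read the wrist's pose just before it.
- manip.sign_off(): hands the job in; it is judged then, once.
The state is a dict: "t": time; "joint_pos": joint angles; "qd": joint speeds; "joint_efforts": joint torques, N m; "eef_pos": TCP position; "ee_rot": TCP orientation; "force": force on the tool from outside, world axes, zero at the start; "wrist_torque": the same for the moment, N m; "gripper_width": opening from 0.0 (shut) to 1.0 (fully open); "finger_force": force on a finger pad.
Only numpy, scipy, OpenCV 4.12 (cv2) and the standard library are available. Lean on these libraries where they do the work, as an engineer would, in place of code of your own. Each camera call takes 0.05 s, during which the arm holds its last target. There are 200 camera calls.

## Working session

There is one attempt and no reset: what is moved stays moved. The work goes in short steps, Python scripts to look and compute and a shell command to move; the robot and the scene stay as the last step left them, time stands still between calls to the robot, and variables do not carry over. Pictures are saved under pics/ and viewed, at most 14 in all, crops included, and the job is handed in when it is done.

```bash
mkdir -p pics; ls
cat > h.py <<'E'
import numpy as np, cv2
from station import manip
def cam(n):
    if n=='wrist':
        s=manip.read_state(); c=manip.read_camera(n)
        T=np.eye(4); T[:3,:3]=np.array(s['ee_rot']); T[:3,3]=s['eef_pos']
        c['c2w']=T@np.array(c['hand_eye'])
    else:
        c=manip.read_camera(n); c['c2w']=np.linalg.inv(np.array(c['world_to_cam']))
    c['K']=np.array(c['mtx']); return c
def ray(c,u,v,z):
    d=c['c2w'][:3,:3]@np.linalg.inv(c['K'])@[u,v,1]; o=c['c2w'][:3,3]
    return o+d*(z-o[2])/d[2]
def dep(c,u,v):
    u,v=int(round(u)),int(round(v)); z=c['range_z'][v,u]
    return (c['c2w']@np.r_[np.linalg.inv(c['K'])@[u,v,1]*z,1])[:3]
def cloud(c):
    h,w=c['range_z'].shape; u,v=np.meshgrid(np.arange(w),np.arange(h)); z=c['range_z']
    p=np.stack([u*z,v*z,z],-1)@np.linalg.inv(c['K']).T
    return p@c['c2w'][:3,:3].T+c['c2w'][:3,3]
def save(c,n,box=None,s=1):
    im=cv2.cvtColor(c['color'],cv2.COLOR_RGB2BGR)
    if box: im=im[box[1]:box[3],box[0]:box[2]]
    cv2.imwrite('pics/'+n,cv2.resize(im,None,fx=s,fy=s,interpolation=cv2.INTER_CUBIC))
E
python3 - <<'E'
from h import *
s=manip.read_state(); print(s)
for n in('top','side'):
    c=cam(n); save(c,n+'0.png',None,1.5); np.save(n+'0.npy',c,allow_pickle=True); print(n,c['c2w'].round(3).tolist(),c['K'].tolist())
E
```

```text
pics
{'t': 0.0, 'joint_pos': array([-78.39143483,  23.60145757,  -0.73008354,  91.50385918,
         0.32107037,  64.99260889,  -4.71065045]), 'qd': array([-0.01152401, -0.15178766, -0.09054506,  0.08439619, -0.13850157,
        0.03533576, -0.13791293]), 'joint_efforts': array([ 3.02693770e-04, -6.00615764e+01,  6.82467911e-01, -2.99402493e+01,
        1.39243100e-02,  1.06152010e-02,  1.66204893e-05]), 'eef_pos': array([0.16708225, 0.60172357, 0.23043862]), 'ee_rot': array([[-9.63565243e-01,  2.67473190e-01, -3.40294552e-04],
       [ 2.67473384e-01,  9.63563856e-01, -1.63849859e-03],
       [-1.10358915e-04, -1.66982003e-03, -9.99998600e-01]]), 'force': array([-0.58534875,  0.27409238, -0.15800285]), 'wrist_torque': array([ 0.01649426, -0.05006998, -0.02214753]), 'finger_force': 0.0, 'gripper_width': 1.0004600619063762}
top [[0.011, -0.996, 0.087, 0.457], [-1.0, -0.011, -0.0, 0.046], [0.001, -0.087, -0.996, 1.434], [0.0, 0.0, 0.0, 1.0]] [[348.03026027274655, 0.0, 254.84470699443045], [0.0, 348.03026027274655, 192.19771837202453], [0.0, 0.0, 1.0]]
side [[-0.999, 0.02, -0.029, 0.593], [0.035, 0.588, -0.808, 0.956], [0.001, -0.808, -0.589, 0.757], [0.0, 0.0, 0.0, 1.0]] [[371.6810200019834, 0.0, 254.07836961239448], [0.0, 371.6810200019834, 193.57415709654006], [0.0, 0.0, 1.0]]
```

View pics/top0.png

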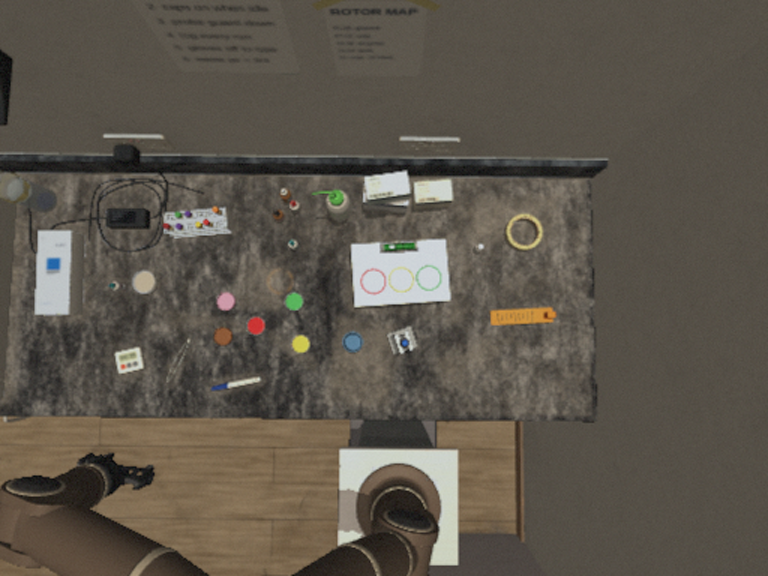

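View pics/side0.png

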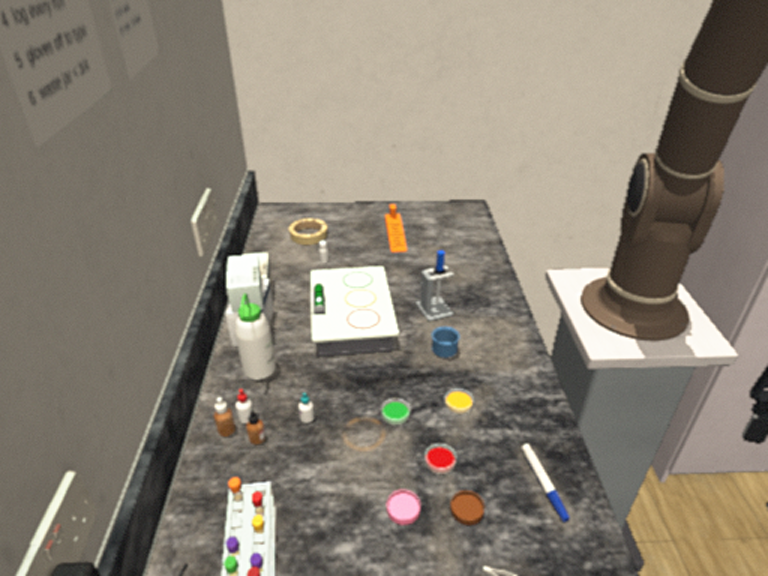

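Both views show everything on the table. Top picture pixels: wedge (523,316) with tab (548,315); plate (401,273); red dish (256,326); amber (301,344); green (294,301); pot (353,342); fork and pin (403,341); teal bottle (292,243); white bottle (480,246). Lookalikes: the pink (225,301), brown (222,336) and beige (144,282) discs are not dishes, and nor is the tan hoop (524,232). All three dishes are present.

```bash
cat >> h.py <<'E'
# hue ranges in OpenCV HSV: name:(lo,hi)
HUE=dict(red=([0,170,110],[5,255,255]),amber=([24,150,120],[32,255,255]),green=([52,120,90],[68,255,255]),
 orange=([8,180,140],[18,255,255]),blue=([100,100,60],[125,255,255]),brown=([6,120,60],[14,200,140]))
def blobs(c,name,amin=20):
    hsv=cv2.cvtColor(c['color'],cv2.COLOR_RGB2HSV); m=cv2.inRange(hsv,np.array(HUE[name][0]),np.array(HUE[name][1]))
    if name=='red': m|=cv2.inRange(hsv,np.array([174,170,110]),np.array([180,255,255]))
    n,l,st,ce=cv2.connectedComponentsWithStats(m)
    return [(int(st[i,4]),ce[i],l==i) for i in range(1,n) if st[i,4]>=amin]
E
python3 - <<'E'
from h import *
c=np.load('top0.npy',allow_pickle=True).item(); s=np.load('side0.npy',allow_pickle=True).item()
for n,z in dict(red=.006,amber=.006,green=.006,orange=.02,blue=.04).items():
  for nm,k in(('top',c),('side',s)):
    for a,ce,m in blobs(k,n): print(n,nm,a,ce.round(1),ray(k,*ce,z).round(4),dep(k,*ce).round(4))
P=cloud(c)
hsv=cv2.cvtColor(c['color'],cv2.COLOR_RGB2HSV)
m=((hsv[...,1]<40)&(hsv[...,2]>140)).astype(np.uint8)
n,l,st,ce=cv2.connectedComponentsWithStats(m)
for i in range(1,n):
  if st[i,4]>8 and 130<ce[i][1]<290: print('white',st[i],ce[i].round(1),dep(c,*ce[i]).round(3))
  if 1500<st[i,4]<4000 :
    cn=cv2.findContours((l==i).astype(np.uint8),0,1)[0][0]; r=cv2.minAreaRect(cn); b=cv2.boxPoints(r)
    q=P[(l==i)]; print('plate z',np.median(q[:,2]),r,[ray(c,*p,.042).round(4).tolist() for p in b])
a,ce,m=max(blobs(c,'orange'),key=lambda b:b[0]); 
cn=cv2.findContours(m.astype(np.uint8),0,1)[0][0]; r=cv2.minAreaRect(cn); print('wedge',r,[ray(c,*p,.015).round(4).tolist() for p in cv2.boxPoints(r)])
save(s,'side_w.png',(190,120,360,250),4.5)
E
```

```text
red top 76 [170.  216.6] [0.4779 0.3922 0.006 ] [0.4566 0.046  1.4344]
red side 27 [160.9 263.9] [0.8206 0.2424 0.006 ] [0.8039 0.2944 0.0603]
red side 168 [293.2 304.5] [0.4766 0.3877 0.006 ] [0.4775 0.3901 0.0075]
red side 40 [171.  332.3] [0.7627 0.4537 0.006 ] [0.7421 0.5144 0.0977]
red side 31 [169.  380.9] [0.7508 0.565  0.006 ] [0.7316 0.6123 0.0966]
amber top 75 [199.8 228.9] [0.4293 0.269  0.006 ] [0.4288 0.2682 0.0061]
amber side 124 [305.6 266.4] [0.4282 0.2651 0.006 ] [0.4272 0.2652 0.0078]
amber side 32 [171.3 346.8] [0.7568 0.4897 0.006 ] [0.741  0.5368 0.0812]
green top 72 [222.9 130.8] [0.8385 0.1824 0.006 ] [0.7966 0.1673 0.1597]
green top 38 [269.8 163.6] [ 0.7018 -0.015   0.006 ] [ 0.6913 -0.0135  0.0575]
green top 75 [195.7 200.4] [0.5453 0.2887 0.006 ] [ 5.476e-01  2.886e-01 -5.000e-04]
green side 33 [211.9 193.6] [ 0.7002 -0.0785  0.006 ] [ 0.6923 -0.0041  0.0586]
green side 145 [165.4 207.1] [ 0.8477 -0.0089  0.006 ] [0.7995 0.1776 0.1514]
green side 133 [263.2 273.1] [0.544 0.285 0.006] [0.5447 0.2859 0.0076]
green side 60 [153.6 375.7] [0.784  0.5531 0.006 ] 
[... 1238 characters left out ...]
 -0.215  0.051]
white [ 89 181  13  15  38] [ 93.9 188.5] [0.591 0.701 0.024]
white [262 218  16  18 122] [269.9 225.8] [ 0.445 -0.013  0.107]
white [258 222   3   7  10] [259.3 224.3] [0.452 0.028 0.012]
white [ 76 232  20  17 165] [ 86.2 240.1] [0.38  0.726 0.017]
white [152 251  22   8  72] [162.1 254.4] [0.327 0.418 0.013]
plate z -0.0010727489732887951 ((265.4842224121094, 337.3515625), (80.33809661865234, 76.48690032958984), 1.0609116554260254) [[-0.1263, 0.1545, 0.042], [0.1607, 0.1542, 0.042], [0.1583, -0.16, 0.042], [-0.1286, -0.1538, 0.042]]
wedge ((364.5, 209.5), (7.0, 9.0), 90.0) [[0.5292, -0.3838, 0.015], [0.5296, -0.4205, 0.015], [0.501, -0.42, 0.015], [0.5006, -0.3833, 0.015]]
```

View pics/side_w.png

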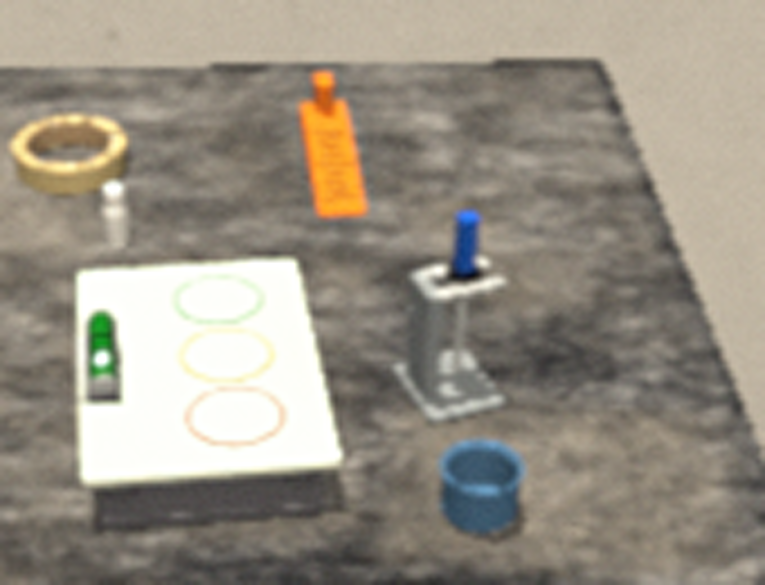

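The crop confirms that (323,90) is the wedge's grip tab, with its nose towards the table. Next I move over the wedge.

```bash
M="python3 -m inch"
$M '[[[0.7,-0.85,0.2,-0.07,85],[0.7,-0.85,0.2,-0.07,85],[0.7,-0.85,0.2,-0.07,85]]]'
$M '[[[0.7,-0.85,0,-0.07,85],[0.7,-0.85,0,-0.07,85],[0.7,-0.85,0,-0.07,85]]]'
$M '[[[0.6,-0.9,0,-0.07,85],[0.6,-0.9,0,-0.07,85],[0.6,-0.9,0,-0.07,85]]]'
$M '[[[0.2,-1,0,-0.09,85],[0.2,-1,0,-0.09,85],[0.2,-1,0,-0.09,85]]]'
$M '[[[0.2,-1,0,-0.09,85],[0.2,-1,0,-0.09,85],[0.2,-1,0,-0.09,85],[0.2,-1,0,-0.09,85]]]'
$M '[[[0.2,-1,0,0,85],[0.2,-1,0,0,85],[0.2,-1,0,0,85]]]'
$M '[[[0.2,-1,0,0,85],[0.2,-1,0,0,85],[0.2,-1,0,0,85]]]'
$M '[[[0,-0.6,0,0,85],[0,-0.6,0,0,85],[0,-0.6,0,0,85],[0,-0.6,0,0,85],[0,-0.6,0,0,85]]]'
python3 - <<'E'
from h import *
c=cam('wrist'); save(c,'w1.png',None,1.5); np.save('w1.npy',c,allow_pickle=True)
s=manip.read_state(); print(s['eef_pos'],s['ee_rot'],s['joint_pos'],s['force'])
E
```

```text
t: 0.4
eef_pos: [0.2535, 0.4975, 0.2554]
ee_rot: [[-0.88, 0.475, 0.001], [0.475, 0.88, -0.001], [-0.001, -0.001, -1.0]]
force: [0.8, 0.6, 0.8]
gripper_width: 0.997
finger_force: 0.0
t: 0.7
eef_pos: [0.3375, 0.3948, 0.2553]
ee_rot: [[-0.754, 0.657, 0.001], [0.657, 0.754, -0.001], [-0.001, -0.0, -1.0]]
force: [-0.0, -0.1, 1.2]
gripper_width: 0.994
finger_force: 0.0
t: 1.0
eef_pos: [0.409, 0.2863, 0.2553]
ee_rot: [[-0.592, 0.806, 0.0], [0.806, 0.592, -0.001], [-0.001, -0.0, -1.0]]
force: [-0.2, 1.0, 1.0]
gripper_width: 0.993
finger_force: 0.0
t: 1.3
eef_pos: [0.4316, 0.1654, 0.2552]
ee_rot: [[-0.341, 0.94, -0.0], [0.94, 0.341, -0.001], [-0.001, -0.001, -1.0]]
force: [0.1, -0.1, -0.4]
gripper_width: 0.994
finger_force: 0.0
t: 1.7
eef_pos: [0.4554, 0.0465, 0.2554]
ee_rot: [[-0.069, 0.998, 0.0], [0.998, 0.069, -0.001], [-0.001, 0.0, -1.0]]
force: [-0.5, 0.6, -0.5]
gripper_width: 0.997
finger_force: 0.0
t: 2.0
eef_pos: [0.4794, -0.0729, 0.2554]
ee_rot: [[-0.073, 0.997, 0.001], [0.997, 0.073, -0.001], [-0.001, 0.0, -1.0]]
force: [-0.1, -0.2, -1.2]
gripper_width: 0.994
finger_force: 0.0
t: 2.3
eef_pos: [0.5034, -0.1931, 0.2552]
ee_rot: [[-0.072, 0.997, 0.0], [0.997, 0.072, -0.002], [-0.002, -0.0, -1.0]]
force: [0.3, 0.0, 0.3]
gripper_width: 0.994
finger_force: 0.0
t: 2.8
eef_pos: [0.5037, -0.2597, 0.2549]
ee_rot: [[-0.077, 0.997, -0.0], [0.997, 0.077, 0.001], [0.001, -0.0, -1.0]]
force: [-0.2, -0.2, -0.5]
gripper_width: 0.996
finger_force: 0.0
[ 0.50377401 -0.25975032  0.25504935] [[-7.73843487e-02  9.97001319e-01 -1.80707949e-04]
 [ 9.97000689e-01  7.73845036e-02  1.12417304e-03]
 [ 1.13478599e-03 -9.31725512e-05 -9.99999352e-01]] [ -9.00290703  19.41890522  40.95636894  99.97712224 -13.87894861
  65.79824747  40.53144387] [0.00764176 0.69293516 0.08738626]
```

View pics/w1.png

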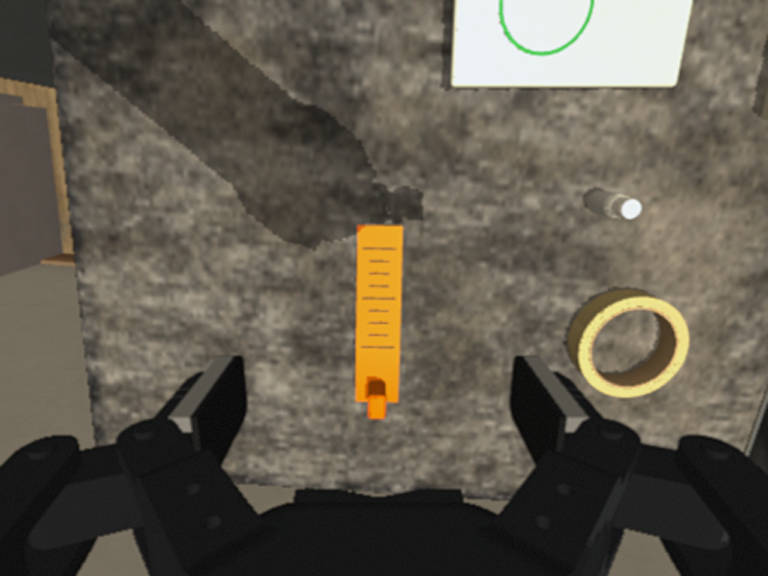

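The wrist picture shows the wedge nearly aligned with the tool. Nose edge is at (380,226), tab top at (377,409), green ring at (545,10) and the white bottle at (630,209).

Run:
```python
from h import *
c=np.load('w1.npy',allow_pickle=True).item()
hsv=cv2.cvtColor(c['color'],cv2.COLOR_RGB2HSV); m=cv2.inRange(hsv,np.array([6,170,120]),np.array([19,255,255]))
n,l,st,ce=cv2.connectedComponentsWithStats(m); i=1+st[1:,4].argmax(); print(st[i])
P=cloud(c); q=P[l==i]
w=q[(q[:,2]<.03)]; print('wedge zmax',np.percentile(w[:,2],[5,50,95]))
t=q[q[:,2]>.04]; print('tab',t.mean(0),t.min(0),t.max(0))
# side edges per row
rows=[r for r in range(st[i,1]+6,st[i,1]+st[i,3]-25,4)]
mid=[]
for r in rows:
    u=np.where(l[r]==i)[0]; ym=(u[0]+u[-1])/2; p=dep(c,ym,r); mid.append(ray(c,ym,r,p[2]))
mid=np.array(mid); f=np.polyfit(mid[:,1],mid[:,0],1); print('axis slope dx/dy',f,'x at y -.4,-.25',np.polyval(f,[-.4,-.25]))
print('nose',ray(c,380/1.5-.3,st[i,1],.001))
g=[dep(c,u/1.5,v/1.5) for u,v in((456,80),(676,80),(545,48))]; print(g)
z=np.median(P[5:45,330:440,2]); print('plate z near right end',z)
for u,v in((453,87),(677,87)): print(ray(c,u/1.5,v/1.5,.037))
print('bottle',dep(c,630/1.5,209/1.5))
```

```text
[ 237  150   31  130 2151]
wedge zmax [0.00155465 0.01784333 0.02199642]
tab [ 0.51149049 -0.38740664  0.0677947 ] [ 0.49756673 -0.41194513  0.04034095] [ 0.52041617 -0.18954199  0.39702993]
axis slope dx/dy [-0.05533579  0.49025495] x at y -.4,-.25 [0.51238926 0.5040889 ]
nose [ 0.50394298 -0.2494284   0.001     ]
[array([ 0.55169393, -0.1314047 ,  0.03327265]), array([ 7.36288730e-01, -1.11874359e-01, -7.19154264e-04]), array([ 0.61323089, -0.10556045,  0.03492085])]
plate z near right end 0.03436748971415002
[ 0.5495653 -0.137267   0.037    ]
[ 0.71535735 -0.12424913  0.037     ]
bottle [ 0.69261398 -0.21410556  0.05248574]
```

```bash
M="python3 -m inch"
$M '[[[0.035,-0.6,-0.6,-0.007,85],[0.035,-0.6,-0.6,-0.007,85],[0.035,-0.6,-0.6,-0.007,85]]]' >/dev/null
$M '[[[0.035,-0.58,-0.7,0,60],[0.035,-0.58,-0.7,0,60],[0.035,-0.58,-0.7,0,60],[0.035,-0.58,-0.7,0,60]]]'
$M '[[[0,0,-0.3,0,60],[0,0,-0.59,0,60],[0,0,-0.59,0,60],[0,0,-0.59,0,10],[0,0,-0.59,0,10]]]'
$M '[[[0,0,0,0,10],[0,0,0,0,10],[0,0,0,0,10],[0,0,0,0,10]]]'
python3 - <<'E'
from h import *
c=cam('wrist'); save(c,'w2.png',None,1.2)
E
```

```text
t: 3.55
eef_pos: [0.5112, -0.4027, 0.098]
ee_rot: [[-0.052, 0.999, -0.002], [0.999, 0.052, 0.001], [0.002, -0.002, -1.0]]
force: [-0.3, 1.2, 0.5]
gripper_width: 0.705
finger_force: 0.0
t: 4.05
eef_pos: [0.5134, -0.4037, 0.0314]
ee_rot: [[-0.054, 0.999, 0.003], [0.999, 0.054, -0.002], [-0.002, 0.003, -1.0]]
force: [-0.1, -0.5, 0.1]
gripper_width: 0.369
finger_force: 0.0
t: 4.45
eef_pos: [0.5131, -0.404, 0.0311]
ee_rot: [[-0.053, 0.999, 0.003], [0.999, 0.053, -0.001], [-0.002, 0.003, -1.0]]
force: [-0.3, 2.1, 7.5]
gripper_width: 0.172
finger_force: 58.9
```

View pics/w2.png

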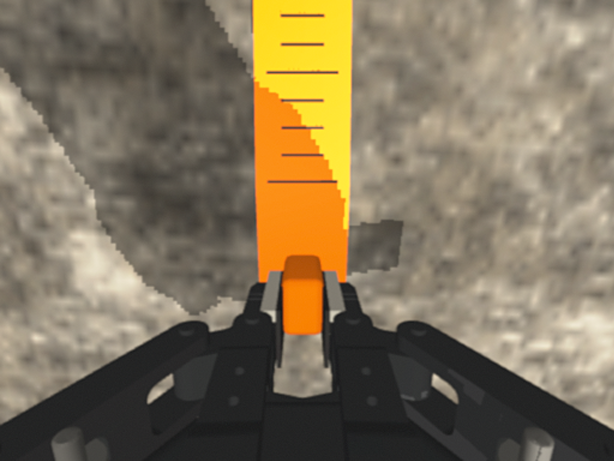

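The fingers hold the tab squarely. Next I line the wedge up with the foot and push it in.

```bash
M="python3 -m inch"
$M '[[[0.3,0.45,0,0.007,10],[0.57,0.93,0,0.007,10],[0.57,0.93,0,0.007,10],[0.57,0.93,0,0.007,10]]]'
$M '[[[-0.013,0.17,0,0,10],[-0.026,0.34,0,0,10],[-0.039,0.5,0,0,10],[-0.048,0.62,0,0,10],[-0.048,0.62,0,0,10]]]'
python3 - <<'E'
from h import *
for n in('top','side'):
    c=cam(n); np.save(n+'1.npy',c,allow_pickle=True)
t=np.load('top1.npy',allow_pickle=True).item();s=np.load('side1.npy',allow_pickle=True).item()
a=cv2.resize(t['color'][150:185,245:295],(400,280),interpolation=cv2.INTER_CUBIC);b=cv2.resize(s['color'][180:215,190:240],(400,280),interpolation=cv2.INTER_CUBIC)
cv2.imwrite('pics/bub1.png',cv2.cvtColor(np.hstack([a,b]),cv2.COLOR_RGB2BGR))
for c,r in((t,(238,302,162,205)),(s,(205,265,180,228))):
    P=cloud(c)[r[2]:r[3],r[0]:r[1]].reshape(-1,3); P=P[(P[:,2]>.03)&(P[:,2]<.055)]
    A=np.c_[P[:,:2],np.ones(len(P))]
    for _ in range(4):
        f=np.linalg.lstsq(A,P[:,2],rcond=None)[0]; k=abs(A@f-P[:,2])<.003; A,P=A[k],P[k]
    print(len(P),f,'tilt along +y',f[1]*.997-f[0]*.078)
E
```

```text
t: 4.9
eef_pos: [0.5851, -0.2872, 0.0311]
ee_rot: [[-0.082, 0.997, 0.006], [0.997, 0.082, 0.001], [0.001, 0.006, -1.0]]
force: [2.2, 4.8, 6.8]
gripper_width: 0.176
finger_force: 59.7
t: 5.4
eef_pos: [0.5759, -0.2177, 0.031]
ee_rot: [[-0.076, 0.997, 0.004], [0.997, 0.076, -0.002], [-0.002, 0.004, -1.0]]
force: [0.5, -1.4, 6.2]
gripper_width: 0.173
finger_force: 59.6
1582 [-0.00097167  0.01065321  0.04397008] tilt along +y 0.01069704090843879
2140 [-0.00115454  0.00867925  0.04456031] tilt along +y 0.00874326882804779
```

View pics/bub1.png

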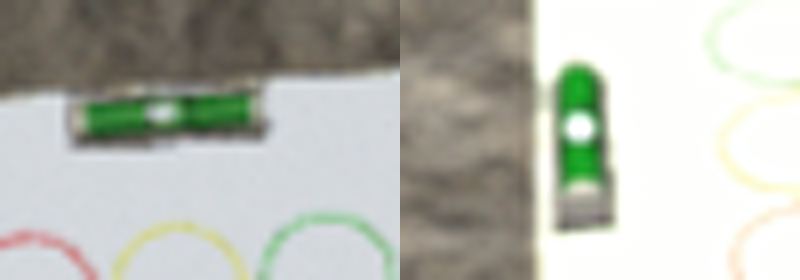

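Left is the top view and right is the side view. The bubble's white spot is near the tube's middle, at (163,112) in the top view. The plate's depth slope gives a usable tilt, so I'll calibrate it on the start images, where it should read 0.05.

```bash
cat >> h.py <<'E'
def tilt(c,r):
    P=cloud(c)[r[2]:r[3],r[0]:r[1]].reshape(-1,3); P=P[(P[:,2]>.025)&(P[:,2]<.06)]
    A=np.c_[P[:,:2],np.ones(len(P))]
    for _ in range(6):
        f=np.linalg.lstsq(A,P[:,2],rcond=None)[0]; k=abs(A@f-P[:,2])<.003; A,P=A[k],P[k]
    return f[1]*.997-f[0]*.078, f
RT=(238,302,162,205); RS=(205,265,180,228)
E
python3 - <<'E'
from h import *
for i in '01':
    for n,r in(('top',RT),('side',RS)): print(n,i,tilt(np.load(n+i+'.npy',allow_pickle=True).item(),r))
E
```

```text
top 0 (np.float64(0.050252331122758315), array([0.00774311, 0.05100932, 0.03473923]))
side 0 (np.float64(0.04733913632051156), array([0.00038781, 0.04751192, 0.03963681]))
top 1 (np.float64(0.010825059211185813), array([0.0060749 , 0.0113329 , 0.03985598]))
side 1 (np.float64(0.008071430867302129), array([0.00062319, 0.00814447, 0.04352118]))
```

```bash
M="python3 -m inch"
$M '[[[-0.004,0.05,0,0,10],[-0.008,0.1,0,0,10],[-0.008,0.1,0,0,10]]]'
python3 - <<'E'
from h import *
for n,r in(('top',RT),('side',RS)): print(n,[tilt(cam(n),r)[0].round(4) for _ in range(2)])
E
```

```text
t: 5.8
eef_pos: [0.5749, -0.2078, 0.031]
ee_rot: [[-0.074, 0.997, 0.005], [0.997, 0.074, -0.004], [-0.004, 0.004, -1.0]]
force: [0.5, -5.5, 5.6]
gripper_width: 0.172
finger_force: 59.6
top [np.float64(0.0025), np.float64(0.0038)]
side [np.float64(-0.001), np.float64(-0.0)]
```

```bash
M="python3 -m inch"
$M '[[[-0.002,0.03,0,0,10],[-0.002,0.03,0,0,10],[-0.002,0.03,0,0,10],[-0.002,0.03,0,0,45],[-0.002,0.03,0,0,45]]]'
$M '[[[0,0,0,0,45],[0,0,0,0,45],[0,0,0,0,45],[0,0,0.4,0,45],[0,0,0.4,0,45]]]'
$M '[[[0.3,0.2,1,0,45],[0.3,0.2,1,0,45],[0.3,0.2,1,0,45]]]' >/dev/null
$M '[[[0.5,0.8,0.3,0,45],[0.5,0.8,0.3,0,45],[0.5,0.8,0.3,0,45],[0.5,0.8,0.3,0,45]]]'
python3 - <<'E'
from h import *
for n,r in(('top',RT),('side',RS)): print(n,[tilt(cam(n),r)[0].round(4) for _ in range(2)])
c=cam('wrist'); save(c,'w3.png',None,1.5); np.save('w3.npy',c,allow_pickle=True)
E
```

```text
t: 6.5
eef_pos: [0.5734, -0.2014, 0.0292]
ee_rot: [[-0.075, 0.997, 0.001], [0.997, 0.075, 0.001], [0.0, 0.001, -1.0]]
force: [-0.8, 0.5, 0.5]
gripper_width: 0.504
finger_force: 0.0
t: 7.0
eef_pos: [0.5756, -0.2035, 0.0809]
ee_rot: [[-0.074, 0.997, 0.006], [0.997, 0.074, -0.002], [-0.003, 0.006, -1.0]]
force: [0.1, -0.0, 0.4]
gripper_width: 0.529
finger_force: 0.0
t: 7.7
eef_pos: [0.671, -0.0773, 0.2326]
ee_rot: [[-0.081, 0.997, 0.001], [0.997, 0.081, 0.001], [0.001, 0.001, -1.0]]
force: [0.5, 0.4, -0.5]
gripper_width: 0.527
finger_force: 0.0
top [np.float64(-0.0113), np.float64(-0.0078)]
side [np.float64(-0.0029), np.float64(-0.0028)]
```

View pics/w3.png

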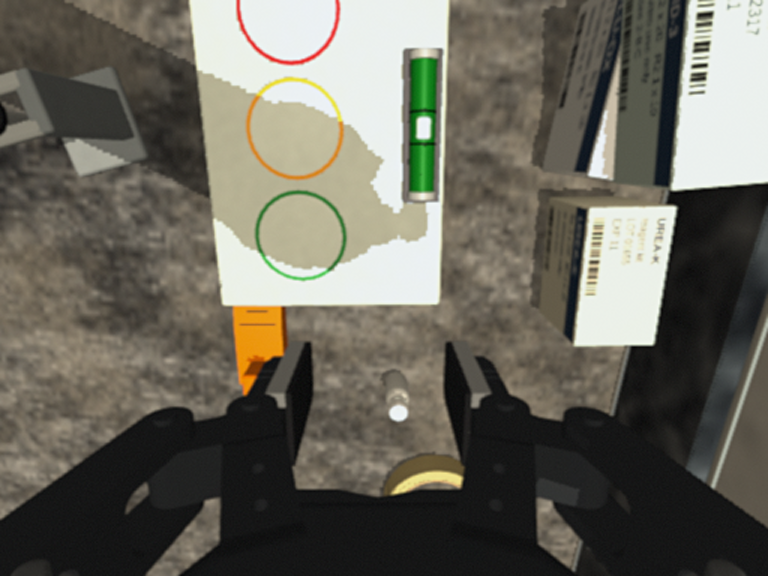

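The wrist view shows the bubble at (424,128), close to centred between its lines, and the wedge still under the plate at (259,340). I'll measure it by an intensity profile and take the rings from the same picture.

Run:
```python
from h import *
c=np.load('w3.npy',allow_pickle=True).item(); im=c['color'].astype(int)
print([(v,im[v,279:287].mean(0).astype(int).tolist()) for v in range(68,102)])
P=cloud(c); z=np.median(P[175:195,180:270,2]); print('plate z',z, np.median(P[20:60,230:260,2]))
hsv=cv2.cvtColor(c['color'],cv2.COLOR_RGB2HSV); h,s,v=[hsv[...,i].astype(int) for i in range(3)]
for n,m,b in(('red',(s>110)&((h<6)|(h>174)),(140,235,0,50)),('amber',(s>110)&(h>12)&(h<34),(155,235,45,125)),('green',(s>100)&(h>50)&(h<70),(160,240,120,195))):
    mm=np.zeros(m.shape,np.uint8); mm[b[2]:b[3],b[0]:b[1]]=m[b[2]:b[3],b[0]:b[1]]
    p=np.argwhere(mm)[:,::-1].astype(np.float32); e=cv2.fitEllipse(p); print(n,len(p),e,ray(c,*e[0],.0455).round(4))
```

```text
[(68, [39, 150, 44]), (69, [40, 150, 45]), (70, [40, 151, 45]), (71, [37, 146, 43]), (72, [30, 117, 34]), (73, [24, 64, 25]), (74, [29, 84, 29]), (75, [35, 142, 40]), (76, [45, 152, 48]), (77, [103, 168, 105]), (78, [186, 213, 193]), (79, [232, 238, 239]), (80, [236, 241, 243]), (81, [235, 240, 241]), (82, [233, 239, 240]), (83, [232, 239, 238]), (84, [231, 238, 238]), (85, [231, 238, 238]), (86, [231, 238, 238]), (87, [231, 238, 238]), (88, [231, 238, 237]), (89, [232, 238, 238]), (90, [233, 239, 239]), (91, [225, 232, 231]), (92, [163, 198, 166]), (93, [75, 156, 75]), (94, [31, 131, 35]), (95, [26, 72, 26]), (96, [26, 74, 26]), (97, [33, 132, 37]), (98, [38, 150, 43]), (99, [39, 150, 44]), (100, [40, 150, 44]), (101, [38, 149, 44])]
plate z 0.04455735496221608 0.04430389265785914
red 276 ((191.55743408203125, 4.685302734375), (65.98148345947266, 74.11247253417969), 166.01089477539062) [0.597  0.0732 0.0455]
amber 542 ((196.0233612060547, 85.27892303466797), (61.697330474853516, 66.55741119384766), 158.88693237304688) [ 0.6029 -0.0007  0.0455]
green 291 ((200.06500244140625, 156.5132293701172), (56.624542236328125, 59.48423767089844), 130.16610717773438) [ 0.609  -0.0753  0.0455]
```

The line centres are at rows 73.3 and 95.5 and the bubble's middle at 84.8, so the offset is about -0.3 mm: level, with the wedge let go. The rings are 75 mm apart as expected. Now to the dishes.

```bash
M="python3 -m inch"
$M '[[[-0.5,0.9,0.2,0,85],[-0.5,0.9,0.2,0,85],[-0.5,0.9,0.2,0,85]]]' >/dev/null
$M '[[[-0.6,0.9,0,0,85],[-0.6,0.9,0,0,85],[-0.6,0.9,0,0,85]]]' >/dev/null
$M '[[[-0.5,0.6,0,0,85],[-0.5,0.6,0,0,85],[-0.5,0.6,0,0,85],[-0.5,0.6,0,0,85],[-0.5,0.6,0,0,85]]]'
cat >> h.py <<'E'
def dishes(c,zf=.006):
    o={}
    for n in('red','amber','green'):
        for a,ce,m in sorted(blobs(c,n,60),key=lambda b:-b[0]):
            p=np.argwhere(m)[:,::-1].astype(np.float32); 
            if len(p)<20: continue
            hull=cv2.convexHull(p); e=cv2.fitEllipse(hull) if len(hull)>=5 else (ce,(0,0),0)
            q=ray(c,*e[0],zf); o.setdefault(n,[]).append((q.round(4).tolist(),np.round(e[1],1).tolist(),a,np.round(e[0],0).tolist(),dep(c,*e[0])[2].round(4)))
    return o
E
python3 - <<'E'
from h import *
c=cam('wrist'); save(c,'w4.png',None,1.2); 
for k,v in dishes(c).items():
  for x in v: print(k,x)
E
```

```text
t: 9.05
eef_pos: [0.4778, 0.2045, 0.2566]
ee_rot: [[-0.072, 0.997, 0.001], [0.997, 0.072, -0.0], [-0.0, 0.001, -1.0]]
force: [-0.4, -0.8, 1.0]
gripper_width: 1.003
finger_force: 0.0
red ([0.4761, 0.3917, 0.006], [37.3, 38.6], 505, [263.0, -2.0], np.float64(0.3248))
green ([0.5439, 0.2905, 0.006], [34.7, 37.9], 1046, [310.0, 94.0], np.float64(0.0064))
```

View pics/w4.png

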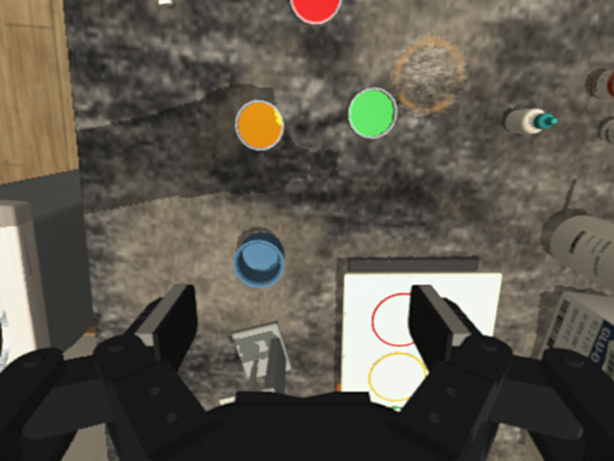

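Wrist picture: green dish at (372,112), amber in shadow at (259,125), red at the top edge (315,5), teal bottle at (540,120) clear of them. I'll take green first.

```bash
M="python3 -m inch"
$M '[[[0.55,0.717,-0.8,0,85],[0.55,0.717,-0.8,0,85],[0.55,0.717,-0.8,0,85],[0.55,0.717,-0.8,0,85]]]' >/dev/null
$M '[[[0,0,-0.8,0,85],[0,0,-0.8,0,85],[0,0,-0.8,0,85]]]'
$M '[[[0,0,-0.25,0,85],[0,0,-0.5,0,85],[0,0,-0.5,0,85],[0,0,-0.5,0,85],[0,0,-0.5,0,30]]]'
$M '[[[0,0,0,0,30],[0,0,0,0,30],[0,0,0,0,30],[0,0,0,0,30]]]'
python3 - <<'E'
from h import *
c=cam('wrist'); save(c,'w5.png',None,1.2)
E
```

```text
t: 9.8
eef_pos: [0.5402, 0.2886, 0.0593]
ee_rot: [[-0.072, 0.997, -0.008], [0.997, 0.072, -0.006], [-0.006, -0.008, -1.0]]
force: [-1.2, -0.1, -0.9]
gripper_width: 0.995
finger_force: 0.0
t: 10.3
eef_pos: [0.5449, 0.2924, 0.0073]
ee_rot: [[-0.074, 0.997, 0.003], [0.997, 0.074, 0.002], [0.002, 0.003, -1.0]]
force: [0.1, 0.1, -0.3]
gripper_width: 0.85
finger_force: 0.0
t: 10.7
eef_pos: [0.544, 0.2928, 0.007]
ee_rot: [[-0.075, 0.997, 0.002], [0.997, 0.075, 0.002], [0.002, 0.002, -1.0]]
force: [-3.4, -1.6, 14.0]
gripper_width: 0.544
finger_force: 59.1
```

View pics/w5.png

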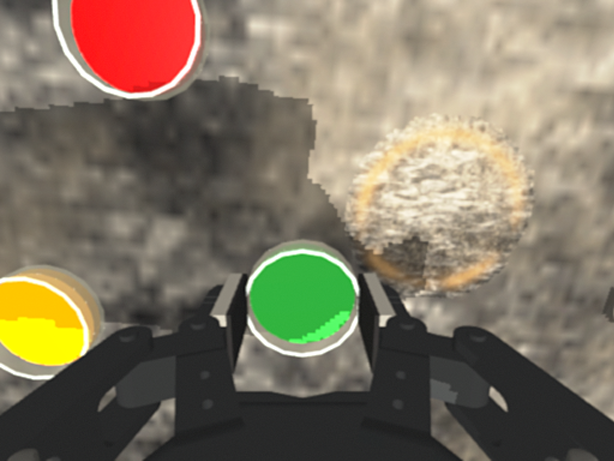

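The green dish is held centrally at (302,300).

```bash
M="python3 -m inch"
$M '[[[0,0,0.3,0,30],[0,0,1,0,30],[0,0,1,0,30],[0,0,1,0,30]]]' >/dev/null
$M '[[[0.18,-1,0,0,30],[0.18,-1,0,0,30],[0.18,-1,0,0,30]]]' >/dev/null
$M '[[[0.18,-1,0,0,30],[0.18,-1,0,0,30],[0.18,-1,0,0,30]]]' >/dev/null
$M '[[[0.18,-1,0,0,30],[0.18,-1,0,0,30],[0.18,-1,0,0,30],[0.18,-1,0,0,30],[0.18,-1,0,0,30]]]'
```

```text
t: 12.25
eef_pos: [0.6075, -0.0677, 0.1241]
ee_rot: [[-0.074, 0.997, -0.001], [0.997, 0.074, 0.001], [0.001, -0.001, -1.0]]
force: [-0.5, 1.6, -0.1]
gripper_width: 0.541
finger_force: 61.4
```

```bash
M="python3 -m inch"
$M '[[[0.01,-0.05,-0.25,0,30],[0.01,-0.05,-0.5,0,30],[0.01,-0.05,-0.5,0,30],[0.01,-0.05,-0.5,0,30]]]'
$M '[[[0,0,-0.04,0,30],[0,0,-0.08,0,30],[0,0,-0.09,0,30],[0,0,-0.09,0,30],[0,0,-0.09,0,30]]]'
```

```text
t: 12.65
eef_pos: [0.6088, -0.0721, 0.0645]
ee_rot: [[-0.077, 0.997, -0.001], [0.997, 0.077, 0.0], [0.001, -0.001, -1.0]]
force: [0.1, -0.7, -0.3]
gripper_width: 0.542
finger_force: 61.6
t: 13.15
eef_pos: [0.6092, -0.0738, 0.054]
ee_rot: [[-0.075, 0.997, 0.0], [0.997, 0.075, 0.0], [-0.0, 0.0, -1.0]]
force: [0.4, 0.5, -0.0]
gripper_width: 0.542
finger_force: 61.6
```

```bash
M="python3 -m inch"
$M '[[[0,0,-0.01,0,30],[0,0,-0.01,0,70],[0,0,-0.01,0,70],[0,0,-0.01,0,70],[0,0,-0.01,0,70]]]'
$M '[[[0,0,0.3,0,80],[0,0,1,0,80],[0,0,1,0,80],[0,0,1,0,80]]]' >/dev/null
$M '[[[-0.1,-0.6,0.4,0,80],[-0.1,-0.6,0.4,0,80],[-0.1,-0.6,0.4,0,80],[-0.1,-0.6,0.4,0,80]]]'
cat >> h.py <<'E'
def bubble(c):
    # bubble offset (m) along plate +y from wrist view: green tube, two black lines
    hsv=cv2.cvtColor(c['color'],cv2.COLOR_RGB2HSV); P=cloud(c)
    m=cv2.inRange(hsv,np.array([50,120,60]),np.array([70,255,255]))&((P[...,2]>.048)&(P[...,2]<.075)&(P[...,0]>.65)).astype(np.uint8)*255
    m=cv2.morphologyEx(m,cv2.MORPH_CLOSE,np.ones((25,3),np.uint8))
    n,l,st,ce=cv2.connectedComponentsWithStats(m); i=1+st[1:,4].argmax(); p=np.argwhere(l==i)[:,::-1].astype(np.float32)
    vx,vy,x0,y0=cv2.fitLine(p,cv2.DIST_L2,0,.01,.01).ravel()
    if vy<0: vx,vy=-vx,-vy
    t=np.arange(-(st[i,3]/2-4),st[i,3]/2-4,.25); k=np.arange(-2,3)
    mx=(x0+vx*t[:,None]+vy*k).astype(np.float32); my=(y0+vy*t[:,None]-vx*k).astype(np.float32)
    b=cv2.remap(c['color'],mx,my,cv2.INTER_LINEAR).astype(float).mean(1)
    w=t[b[:,0]>135]; bc=(w[0]+w[-1])/2
    d=b[:,1]; a=[t[s][np.argmin(d[s])] for s in ((t<bc-3)&(t>bc-18),(t>bc+3)&(t<bc+18))]
    return -(bc-np.mean(a))*.019/(a[1]-a[0]), a, (w[0],w[-1])
E
python3 - <<'E'
from h import *
c=np.load('w3.npy',allow_pickle=True).item(); print('cal',bubble(c))
c=cam('wrist'); np.save('w6.npy',c,allow_pickle=True); save(c,'w6.png',None,1.2)
print(manip.read_state()['eef_pos'],dishes(c,.0505))
try: print(bubble(c))
except Exception as e: print(e)
E
```

```text
t: 13.65
eef_pos: [0.609, -0.0738, 0.0525]
ee_rot: [[-0.075, 0.997, 0.0], [0.997, 0.075, -0.0], [-0.0, 0.0, -1.0]]
force: [0.5, -0.1, 0.2]
gripper_width: 0.819
finger_force: 0.0
t: 14.45
eef_pos: [0.5968, -0.1464, 0.2203]
ee_rot: [[-0.073, 0.997, 0.0], [0.997, 0.073, 0.0], [0.0, 0.0, -1.0]]
force: [-0.2, 1.3, -0.6]
gripper_width: 0.941
finger_force: 0.0
cal (np.float64(-0.0006477272727272727), [np.float64(-9.5), np.float64(12.5)], (np.float64(-5.25), np.float64(9.75)))
[ 0.59682029 -0.14490897  0.21958958] {'amber': [([0.6024, -0.0017, 0.0505], [69.2, 78.1], 230, [270.0, 21.0], np.float64(0.0447))], 'green': [([0.6087, -0.076, 0.0505], [44.2, 46.6], 1634, [269.0, 104.0], np.float64(0.0511)), ([0.6958, -0.0186, 0.0505], [22.8, 41.7], 569, [365.0, 49.0], np.float64(0.0631)), ([0.6084, -0.0754, 0.0505], [64.3, 67.7], 281, [269.0, 103.0], np.float64(0.0497)), ([0.693, 0.0078, 0.0505], [19.1, 29.9], 167, [367.0, 18.0], np.float64(0.0624))]}
(np.float64(-0.0004702970297029703), [np.float64(-28.75), np.float64(-3.5)], (np.float64(-24.0), np.float64(-7.0)))
```

View pics/w6.png

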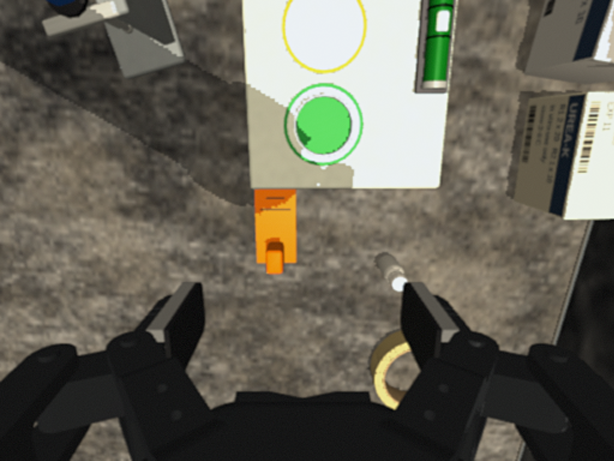

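The green dish sits concentric in its ring at (323,125), and the bubble is at -0.5 mm. Now amber: I move over and measure again.

```bash
M="python3 -m inch"
$M '[[[-0.3,0.75,0.3,0,85],[-0.3,0.75,0.3,0,85],[-0.3,0.75,0.3,0,85]]]' >/dev/null
$M '[[[-0.3,0.75,0,0,85],[-0.3,0.75,0,0,85],[-0.3,0.75,0,0,85]]]' >/dev/null
$M '[[[-0.3,0.75,0,0,85],[-0.3,0.75,0,0,85],[-0.3,0.75,0,0,85]]]' >/dev/null
$M '[[[-0.3,0.75,0,0,85],[-0.3,0.75,0,0,85],[-0.3,0.75,0,0,85],[-0.3,0.75,0,0,85],[-0.3,0.75,0,0,85]]]'
python3 - <<'E'
from h import *
HUE['amber']=([12,150,110],[33,255,255])
c=cam('wrist'); np.save('w7.npy',c,allow_pickle=True); save(c,'w7.png',None,1.2)
print(manip.read_state()['eef_pos'])
for k,v in dishes(c).items():
  for x in v: print(k,x)
E
```

```text
t: 15.9
eef_pos: [0.4533, 0.2133, 0.2561]
ee_rot: [[-0.074, 0.997, -0.0], [0.997, 0.074, -0.001], [-0.001, -0.0, -1.0]]
force: [0.3, -1.1, 0.9]
gripper_width: 0.996
finger_force: 0.0
[0.45349515 0.21298398 0.25618935]
red ([0.4765, 0.3934, 0.006], [38.1, 41.7], 884, [284.0, 6.0], np.float64(0.0049))
amber ([0.4275, 0.2695, 0.006], [35.1, 36.4], 1014, [235.0, 113.0], np.float64(0.0062))
```

```bash
M="python3 -m inch"
$M '[[[-0.217,0.47,-0.8,0,85],[-0.217,0.47,-0.8,0,85],[-0.217,0.47,-0.8,0,85],[-0.217,0.47,-0.8,0,85]]]' >/dev/null
$M '[[[0,0,-0.8,0,85],[0,0,-0.8,0,85],[0,0,-0.8,0,85],[0,0,-0.8,0,85]]]'
$M '[[[0,0,-0.25,0,85],[0,0,-0.46,0,85],[0,0,-0.46,0,85],[0,0,-0.46,0,85],[0,0,-0.46,0,30]]]'
$M '[[[0,0,0,0,30],[0,0,0,0,30],[0,0,0,0,30],[0,0,0,0,30]]]'
$M '[[[0,0,0.3,0,30],[0,0,1,0,30],[0,0,1,0,30],[0,0,1,0,30]]]'
python3 - <<'E'
from h import *
HUE['amber']=([12,150,110],[33,255,255])
c=cam('wrist'); save(c,'w8.png',None,1.2)
print(manip.read_state()['eef_pos'])
for k,v in dishes(c,.12).items():
  for x in v: print(k,x)
E
```

```text
t: 16.75
eef_pos: [0.4286, 0.2695, 0.0661]
ee_rot: [[-0.072, 0.997, 0.001], [0.997, 0.072, -0.0], [-0.001, 0.001, -1.0]]
force: [0.5, 0.1, 0.5]
gripper_width: 0.99
finger_force: 0.0
t: 17.25
eef_pos: [0.4286, 0.2715, 0.0118]
ee_rot: [[-0.074, 0.997, 0.003], [0.997, 0.074, 0.003], [0.002, 0.003, -1.0]]
force: [-0.2, -0.1, 0.1]
gripper_width: 0.854
finger_force: 0.0
t: 17.65
eef_pos: [0.4331, 0.2731, 0.0129]
ee_rot: [[-0.074, 0.997, 0.011], [0.997, 0.074, 0.006], [0.005, 0.012, -1.0]]
force: [6.3, 0.1, 19.1]
gripper_width: 0.346
finger_force: 9.5
t: 18.05
eef_pos: [0.4295, 0.2722, 0.1342]
ee_rot: [[-0.074, 0.997, 0.006], [0.997, 0.074, 0.006], [0.005, 0.006, -1.0]]
force: [1.0, -0.2, 0.3]
gripper_width: 0.349
finger_force: 0.0
[0.42824641 0.27177106 0.13202962]
red ([0.4541, 0.3717, 0.12], [52.3, 57.6], 1989, [320.0, 45.0], np.float64(0.0054))
amber ([0.425, 0.2994, 0.12], [45.1, 48.1], 1717, [248.0, 185.0], np.float64(0.006))
```

The grip was too high and slipped over the rim. I reopen, find the dish again and go lower.

```bash
M="python3 -m inch"
$M '[[[0,0,0,0,85],[0,0,0,0,85],[0,0,0,0,85],[0,0,0,0,85],[0,0,0,0,85]]]'
python3 - <<'E'
from h import *
HUE['amber']=([12,150,110],[33,255,255])
c=cam('wrist'); save(c,'w9.png',None,1.2)
print(manip.read_state()['eef_pos'])
for k,v in dishes(c,.006).items():
  for x in v: print(k,x)
E
```

```text
t: 18.6
eef_pos: [0.4269, 0.2704, 0.1288]
ee_rot: [[-0.075, 0.997, -0.001], [0.997, 0.075, -0.001], [-0.001, -0.001, -1.0]]
force: [-0.2, 0.1, 0.4]
gripper_width: 0.995
finger_force: 0.0
[0.42694236 0.27044526 0.12889694]
red ([0.477, 0.3935, 0.006], [54.1, 60.3], 2574, [326.0, 40.0], np.float64(0.0052))
amber ([0.4269, 0.2686, 0.006], [46.3, 49.2], 1799, [252.0, 184.0], np.float64(0.0058))
```

View pics/w9.png

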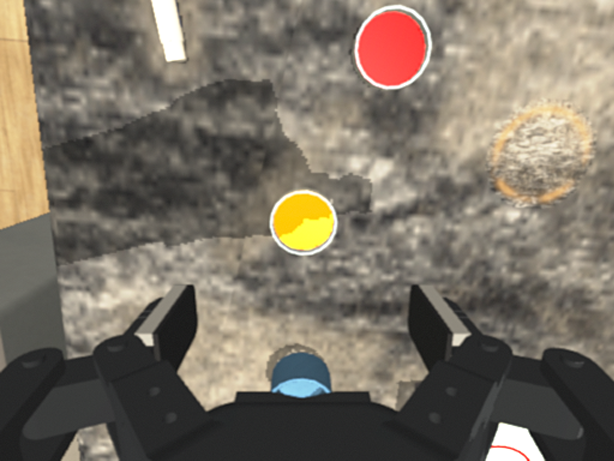

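```bash
M="python3 -m inch"
$M '[[[0,-0.01,-0.3,0,85],[0,-0.01,-0.6,0,85],[0,-0.01,-0.6,0,85],[0,-0.01,-0.6,0,85]]]' >/dev/null
$M '[[[0,0,-0.2,0,85],[0,0,-0.44,0,85],[0,0,-0.44,0,85],[0,0,-0.44,0,85],[0,0,-0.44,0,85]]]'
$M '[[[0,0,0,0,30],[0,0,0,0,30],[0,0,0,0,30],[0,0,0,0,30],[0,0,0,0,30]]]'
```

```text
t: 19.55
eef_pos: [0.4282, 0.2701, 0.0064]
ee_rot: [[-0.075, 0.997, 0.002], [0.997, 0.075, 0.002], [0.002, 0.002, -1.0]]
force: [-0.0, -0.1, -1.1]
gripper_width: 0.997
finger_force: 0.0
t: 20.05
eef_pos: [0.4274, 0.2699, 0.0061]
ee_rot: [[-0.075, 0.997, 0.001], [0.997, 0.075, 0.002], [0.002, 0.001, -1.0]]
force: [-3.8, -2.8, 17.9]
gripper_width: 0.55
finger_force: 58.6
```

```bash
M="python3 -m inch"
$M '[[[0,0,0.3,0,30],[0,0,1,0,30],[0,0,1,0,30],[0,0,1,0,30]]]' >/dev/null
$M '[[[0.6,-0.75,0,0,30],[0.6,-0.75,0,0,30],[0.6,-0.75,0,0,30]]]' >/dev/null
$M '[[[0.6,-0.75,0,0,30],[0.6,-0.75,0,0,30],[0.6,-0.75,0,0,30]]]' >/dev/null
$M '[[[0.26,-0.74,0,0,30],[0.26,-0.74,0,0,30],[0.26,-0.74,0,0,30],[0.26,-0.74,0,0,30],[0.26,-0.74,0,0,30]]]'
```

```text
t: 21.55
eef_pos: [0.6016, 0.0023, 0.1239]
ee_rot: [[-0.076, 0.997, -0.001], [0.997, 0.076, 0.001], [0.001, -0.001, -1.0]]
force: [-0.6, 0.6, -1.1]
gripper_width: 0.547
finger_force: 61.6
```

```bash
M="python3 -m inch"
$M '[[[0.01,-0.01,-0.25,0,30],[0.01,-0.01,-0.5,0,30],[0.01,-0.01,-0.5,0,30],[0.01,-0.01,-0.5,0,30]]]'
$M '[[[0,0,-0.04,0,30],[0,0,-0.08,0,30],[0,0,-0.095,0,30],[0,0,-0.095,0,30],[0,0,-0.095,0,30]]]'
$M '[[[0,0,0,0,70],[0,0,0,0,70],[0,0,0,0,70],[0,0,0,0,70],[0,0,0,0,70]]]'
$M '[[[0,0,0.3,0,80],[0,0,1,0,80],[0,0,1,0,80],[0,0,1,0,80]]]' >/dev/null
$M '[[[-0.1,-0.9,0.4,0,80],[-0.1,-0.9,0.4,0,80],[-0.1,-0.9,0.4,0,80],[-0.1,-0.9,0.4,0,80],[-0.1,-0.9,0.4,0,80]]]'
python3 - <<'E'
from h import *
HUE['amber']=([12,150,110],[33,255,255])
c=cam('wrist'); np.save('w10.npy',c,allow_pickle=True)
for k,v in dishes(c,.0505).items():
  for x in v: print(k,x)
try: print(bubble(c))
except Exception as e: print(e)
E
```

```text
t: 21.95
eef_pos: [0.603, 0.0008, 0.0646]
ee_rot: [[-0.077, 0.997, -0.001], [0.997, 0.077, 0.0], [0.0, -0.001, -1.0]]
force: [0.9, -0.1, 0.1]
gripper_width: 0.545
finger_force: 61.7
t: 22.45
eef_pos: [0.6035, -0.0006, 0.0534]
ee_rot: [[-0.075, 0.997, 0.0], [0.997, 0.075, 0.0], [0.0, 0.0, -1.0]]
force: [-0.9, 0.8, -0.3]
gripper_width: 0.544
finger_force: 61.7
t: 22.95
eef_pos: [0.6034, -0.0005, 0.0531]
ee_rot: [[-0.075, 0.997, 0.0], [0.997, 0.075, 0.0], [0.0, 0.0, -1.0]]
force: [0.1, -0.5, -0.3]
gripper_width: 0.82
finger_force: 0.0
t: 23.85
eef_pos: [0.5912, -0.1079, 0.2203]
ee_rot: [[-0.074, 0.997, -0.001], [0.997, 0.074, 0.001], [0.001, -0.001, -1.0]]
force: [1.1, 0.4, -0.7]
gripper_width: 0.939
finger_force: 0.0
red ([0.5974, 0.0665, 0.0505], [65.7, 68.9], 116, [274.0, -15.0], np.float64(0.283))
amber ([0.5729, -0.1624, 0.0505], [37.6, 87.4], 1990, [232.0, 218.0], np.float64(0.0192))
amber ([0.603, -0.0002, 0.0505], [46.2, 49.9], 1826, [273.0, 64.0], np.float64(0.0505))
amber ([0.6024, -0.0011, 0.0505], [66.6, 72.0], 288, [272.0, 65.0], np.float64(0.0506))
green ([0.6089, -0.0763, 0.0505], [42.1, 43.4], 1449, [272.0, 143.0], np.float64(0.051))
green ([0.6912, 0.0344, 0.0505], [22.2, 43.9], 591, [370.0, 33.0], np.float64(0.0618))
green ([0.6951, -0.0205, 0.0505], [20.9, 38.5], 507, [363.0, 94.0], np.float64(0.0618))
green ([0.6083, -0.0745, 0.0505], [62.0, 63.1], 243, [271.0, 141.0], np.float64(0.0513))
green ([0.6935, 0.0066, 0.0505], [18.3, 28.9], 154, [367.0, 64.0], np.float64(0.0632))
(np.float64(-0.0003031914893617021), [np.float64(-9.5), np.float64(14.0)], (np.float64(-5.25), np.float64(10.5)))
```

Amber is in its ring to 1 mm and the bubble is at -0.3 mm. Now red.

```bash
M="python3 -m inch"
$M '[[[-0.24,0.9,0.1,0,85],[-0.24,0.9,0.1,0,85],[-0.24,0.9,0.1,0,85]]]' >/dev/null
$M '[[[-0.24,0.9,0,0,85],[-0.24,0.9,0,0,85],[-0.24,0.9,0,0,85]]]' >/dev/null
$M '[[[-0.24,0.9,0,0,85],[-0.24,0.9,0,0,85],[-0.24,0.9,0,0,85]]]' >/dev/null
$M '[[[-0.24,0.9,0,0,85],[-0.24,0.9,0,0,85],[-0.24,0.9,0,0,85],[-0.24,0.9,0,0,85],[-0.24,0.9,0,0,85]]]'
python3 - <<'E'
from h import *
c=cam('wrist'); np.save('w11.npy',c,allow_pickle=True)
print(manip.read_state()['eef_pos'],manip.read_state()['joint_pos'])
for k,v in dishes(c).items():
  for x in v: print(k,x)
E
```

```text
t: 25.3
eef_pos: [0.4764, 0.3224, 0.2325]
ee_rot: [[-0.075, 0.997, -0.0], [0.997, 0.075, -0.002], [-0.002, -0.0, -1.0]]
force: [0.2, 0.1, -0.5]
gripper_width: 0.996
finger_force: 0.0
[0.47677148 0.32171215 0.23279289] [-60.96355151  19.78800457  28.77181255  99.96118414 -10.47595623
  62.968708   -24.63029881]
red ([0.4698, 0.3914, 0.006], [25.0, 33.4], 66, [251.0, 103.0], np.float64(0.0049))
```

Run:
```python
from h import *
c=np.load('w11.npy',allow_pickle=True).item()
h,s,v=[a.astype(int) for a in cv2.split(cv2.cvtColor(c['color'],cv2.COLOR_RGB2HSV))]
m=(((h<6)|(h>172))&(s>150)&(v>40)).astype(np.uint8); n,l,st,ce=cv2.connectedComponentsWithStats(m)
for i in range(1,n):
  if st[i,4]>60:
    p=cv2.convexHull(np.argwhere(l==i)[:,::-1].astype(np.float32)); e=cv2.fitEllipse(p); print(st[i],e,ray(c,*e[0],.006))
```

```text
[ 239   84   37   39 1145] ((256.85919189453125, 102.8421401977539), (37.08377456665039, 38.72261428833008), 5.738527297973633) [0.47641947 0.39244686 0.006     ]
```

```bash
M="python3 -m inch"
$M '[[[0,0.59,-0.8,0,85],[0,0.59,-0.8,0,85],[0,0.59,-0.8,0,85],[0,0.59,-0.8,0,85]]]' >/dev/null
$M '[[[0,0,-0.7,0,85],[0,0,-0.7,0,85],[0,0,-0.7,0,85],[0,0,-0.7,0,85]]]'
$M '[[[0,0,-0.2,0,85],[0,0,-0.4,0,85],[0,0,-0.4,0,85],[0,0,-0.4,0,85],[0,0,-0.4,0,85]]]'
$M '[[[0,0,0,0,30],[0,0,0,0,30],[0,0,0,0,30],[0,0,0,0,30],[0,0,0,0,30]]]'
$M '[[[0,0,0.3,0,30],[0,0,1,0,30],[0,0,1,0,30],[0,0,1,0,30]]]'
```

```text
t: 26.15
eef_pos: [0.478, 0.3929, 0.0551]
ee_rot: [[-0.072, 0.997, 0.002], [0.997, 0.072, 0.0], [0.0, 0.002, -1.0]]
force: [0.6, 0.5, 0.9]
gripper_width: 0.996
finger_force: 0.0
t: 26.65
eef_pos: [0.4778, 0.395, 0.0077]
ee_rot: [[-0.074, 0.997, 0.003], [0.997, 0.074, 0.002], [0.002, 0.003, -1.0]]
force: [0.1, 0.4, 0.4]
gripper_width: 0.999
finger_force: 0.0
t: 27.15
eef_pos: [0.4765, 0.3946, 0.0066]
ee_rot: [[-0.074, 0.997, 0.0], [0.997, 0.074, 0.001], [0.001, 0.001, -1.0]]
force: [-2.6, -1.9, 11.1]
gripper_width: 0.544
finger_force: 59.5
t: 27.55
eef_pos: [0.4789, 0.396, 0.1306]
ee_rot: [[-0.074, 0.997, 0.006], [0.997, 0.074, 0.006], [0.006, 0.007, -1.0]]
force: [-0.2, 0.7, -0.9]
gripper_width: 0.544
finger_force: 61.7
```

```bash
M="python3 -m inch"
$M '[[[0.34,-0.9,0,0,30],[0.34,-0.9,0,0,30],[0.34,-0.9,0,0,30]]]' >/dev/null
$M '[[[0.34,-0.9,0,0,30],[0.34,-0.9,0,0,30],[0.34,-0.9,0,0,30]]]' >/dev/null
$M '[[[0.33,-0.86,0,0,30],[0.33,-0.86,0,0,30],[0.33,-0.86,0,0,30],[0.33,-0.86,0,0,30],[0.33,-0.86,0,0,30]]]'
$M '[[[0,0,-0.25,0,30],[0,0,-0.5,0,30],[0,0,-0.5,0,30],[0,0,-0.5,0,30],[0,0,-0.5,0,30]]]'
```

```text
t: 28.65
eef_pos: [0.5968, 0.0767, 0.1244]
ee_rot: [[-0.076, 0.997, -0.001], [0.997, 0.076, 0.001], [0.001, -0.001, -1.0]]
force: [0.3, 0.7, 0.1]
gripper_width: 0.542
finger_force: 61.7
t: 29.15
eef_pos: [0.5981, 0.0762, 0.0665]
ee_rot: [[-0.076, 0.997, 0.002], [0.997, 0.076, 0.001], [0.0, 0.002, -1.0]]
force: [-0.1, 0.5, 1.0]
gripper_width: 0.541
finger_force: 61.7
```

```bash
M="python3 -m inch"
$M '[[[0,0,-0.05,0,30],[0,0,-0.09,0,30],[0,0,-0.095,0,30],[0,0,-0.095,0,30],[0,0,-0.095,0,30]]]'
$M '[[[0,0,0,0,70],[0,0,0,0,70],[0,0,0,0,70],[0,0,0,0,70],[0,0,0,0,70]]]'
$M '[[[0,0,0.3,0,80],[0,0,1,0,80],[0,0,1,0,80],[0,0,1,0,80]]]' >/dev/null
$M '[[[-0.2,-1,0.7,0,80],[-0.2,-1,0.7,0,80],[-0.2,-1,0.7,0,80],[-0.2,-1,0.7,0,80]]]' >/dev/null
$M '[[[-0.2,-0.5,0,0,80],[-0.2,-0.5,0,0,80],[-0.2,-0.5,0,0,80],[-0.2,-0.5,0,0,80]]]'
python3 - <<'E'
from h import *
HUE['amber']=([12,150,110],[33,255,255]);HUE['red']=([0,150,50],[5,255,255])
c=cam('wrist'); np.save('w12.npy',c,allow_pickle=True); save(c,'w12.png',None,1.5)
for k,v in dishes(c,.0505).items():
  for x in v: print(k,x)
try: print(bubble(c))
except Exception as e: print(e)
E
```

```text
t: 29.65
eef_pos: [0.5975, 0.075, 0.0538]
ee_rot: [[-0.075, 0.997, 0.0], [0.997, 0.075, 0.0], [0.0, 0.0, -1.0]]
force: [0.8, -0.3, 0.3]
gripper_width: 0.541
finger_force: 61.7
t: 30.15
eef_pos: [0.5974, 0.075, 0.0537]
ee_rot: [[-0.075, 0.997, 0.0], [0.997, 0.075, 0.0], [0.0, 0.0, -1.0]]
force: [0.1, -0.5, 0.4]
gripper_width: 0.821
finger_force: 0.0
t: 31.35
eef_pos: [0.5495, -0.1041, 0.2571]
ee_rot: [[-0.075, 0.997, -0.0], [0.997, 0.075, 0.001], [0.001, -0.0, -1.0]]
force: [0.4, -0.1, 0.0]
gripper_width: 0.935
finger_force: 0.0
red ([0.5974, 0.073, 0.0505], [42.3, 46.3], 749, [312.0, -1.0], np.float64(0.3369))
red ([0.5959, 0.072, 0.0505], [62.7, 71.4], 161, [310.0, -0.0], np.float64(0.0496))
amber ([0.5687, -0.1632, 0.0505], [36.7, 76.9], 1653, [264.0, 212.0], np.float64(0.0201))
amber ([0.6035, -0.0003, 0.0505], [40.1, 43.9], 1399, [309.0, 75.0], np.float64(0.0512))
amber ([0.6018, -0.001, 0.0505], [58.7, 63.6], 196, [307.0, 76.0], np.float64(0.0499))
green ([0.6093, -0.0764, 0.0505], [36.4, 39.3], 1137, [305.0, 145.0], np.float64(0.0515))
green ([0.6938, 0.009, 0.0505], [17.2, 106.9], 940, [392.0, 73.0], np.float64(0.0636))
green ([0.6074, -0.0744, 0.0505], [53.8, 57.0], 116, [304.0, 143.0], np.float64(0.0518))
(np.float64(-0.00022619047619047618), [np.float64(-8.75), np.float64(12.25)], (np.float64(-4.75), np.float64(8.75)))
```

View pics/w12.png

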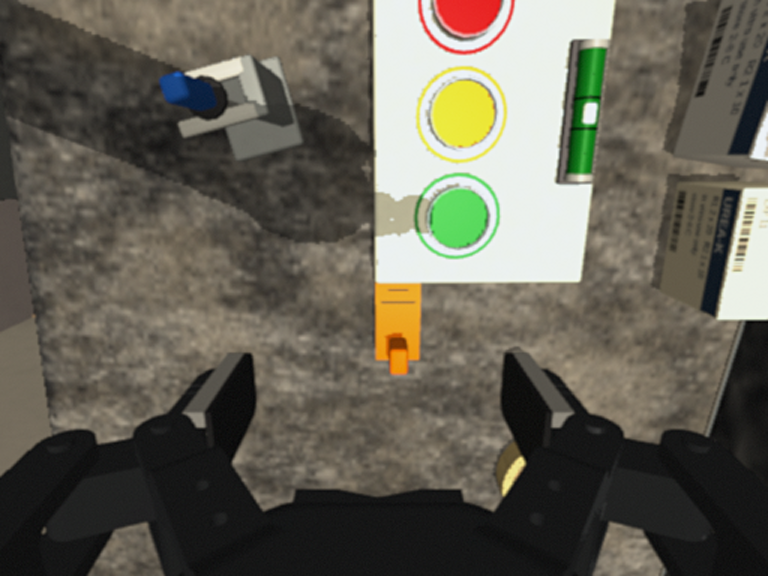

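All three dishes are concentric in their rings (red (468,5), amber (462,113), green (459,217)), and the bubble is at -0.2 mm. The pin is at (190,92). I move over for a view of it and the pot.

```bash
M="python3 -m inch"
$M '[[[-0.9,0.1,0.1,0,80],[-0.9,0.1,0.1,0,80],[-0.9,0.1,0.1,0,80],[-0.9,0.1,0.1,0,80],[-0.9,0.1,0.1,0,80]]]'
python3 - <<'E'
from h import *
c=cam('wrist'); np.save('w13.npy',c,allow_pickle=True); print(c['c2w'][:3,3])
hsv=cv2.cvtColor(c['color'],cv2.COLOR_RGB2HSV); P=cloud(c)
m=cv2.inRange(hsv,np.array([95,90,40]),np.array([130,255,255]))
for nm,lo,hi in(('handle top',.143,.158),('handle',.105,.158),('pot rim',.036,.045)):
    k=(m>0)&(P[...,2]>lo)&(P[...,2]<hi); q=P[k]
    uv=np.argwhere(k)[:,::-1].astype(np.float32)
    if len(uv)<5: print(nm,len(uv)); continue
    print(nm,len(uv),q.mean(0).round(4),q.min(0).round(4),q.max(0).round(4))
    if nm=='handle top':
        r=cv2.minAreaRect(q[:,:2].astype(np.float32)*1000); print('rect mm',r)
    if nm=='pot rim': e=cv2.minEnclosingCircle(q[:,:2].astype(np.float32)*1000); print(e)
k=(P[...,2]>.094)&(P[...,2]<.104)&(hsv[...,1]<60)&(abs(P[...,0]-.44)<.07)&(abs(P[...,1]+.005)<.07)
q=P[k]; print('fork top',k.sum(),cv2.minAreaRect(q[:,:2].astype(np.float32)*1000))
uv=np.argwhere((m>0)&(P[...,2]>.1))
im=c['color']; v0,u0=uv.mean(0).astype(int); b=(max(u0-70,0),max(v0-60,0),min(u0+70,512),min(v0+60,384)); print(b); save(c,'w13.png',b,5)
E
```

```text
t: 31.9
eef_pos: [0.4428, -0.0918, 0.2701]
ee_rot: [[-0.077, 0.997, 0.002], [0.997, 0.077, 0.0], [0.0, 0.002, -1.0]]
force: [0.3, 0.2, -0.4]
gripper_width: 0.936
finger_force: 0.0
[ 0.43636121 -0.02151658  0.41211879]
handle top 276 [ 0.435  -0.0086  0.1488] [ 0.4274 -0.0164  0.1431] [ 0.4423 -0.0009  0.1518]
rect mm ((434.9933166503906, -8.51716423034668), (13.81651782989502, 14.092977523803711), 17.24932861328125)
handle 290 [ 0.435  -0.0087  0.1474] [ 0.4264 -0.0164  0.1051] [0.4441 0.0019 0.1518]
pot rim 0
fork top 1367 ((439.7135009765625, -6.974344253540039), (57.90930938720703, 35.982120513916016), 18.51183319091797)
(np.int64(180), np.int64(26), np.int64(320), np.int64(146))
```

View pics/w13.png

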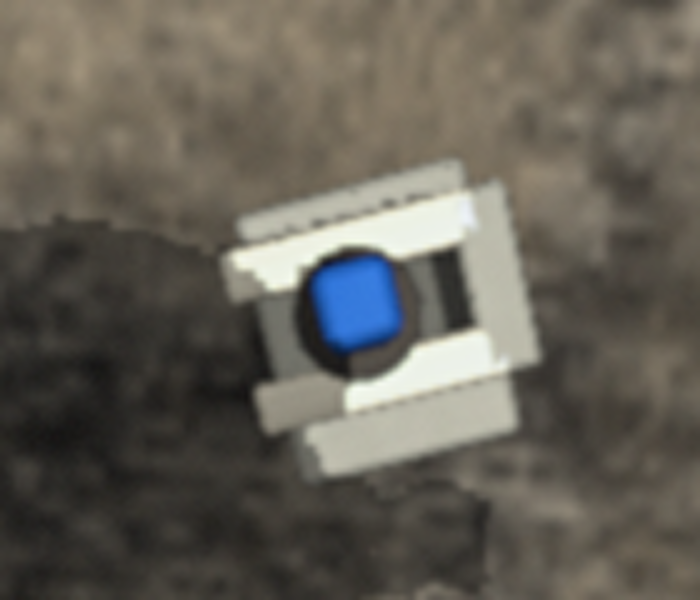

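The handle's top is at (357,302) in the crop: world (0.435, -0.0085), square and turned about 17.5°, aligned with the fork, whose slot opens to the left. I grasp it from above.

```bash
M="python3 -m inch"
$M '[[[-0.065,0.694,-0.6,0.073,80],[-0.065,0.694,-0.6,0.073,80],[-0.065,0.694,-0.6,0.073,80],[-0.065,0.694,-0.6,0.073,50],[-0.065,0.694,-0.6,0.073,50]]]'
$M '[[[0,0,-0.35,0,50],[0,0,-0.69,0,50],[0,0,-0.7,0,50],[0,0,-0.7,0,50]]]'
$M '[[[0,0,0,0,5],[0,0,0,0,5],[0,0,0,0,5],[0,0,0,0,5],[0,0,0,0,5]]]'
```

```text
t: 32.45
eef_pos: [0.4347, -0.0105, 0.1981]
ee_rot: [[-0.298, 0.954, 0.0], [0.954, 0.298, -0.001], [-0.001, 0.0, -1.0]]
force: [-0.0, -0.3, 0.6]
gripper_width: 0.617
finger_force: 0.0
t: 32.85
eef_pos: [0.4342, -0.0109, 0.1145]
ee_rot: [[-0.297, 0.955, -0.0], [0.955, 0.297, -0.001], [-0.001, -0.001, -1.0]]
force: [0.1, -0.1, 0.9]
gripper_width: 0.587
finger_force: 0.0
t: 33.35
eef_pos: [0.4348, -0.0096, 0.1153]
ee_rot: [[-0.299, 0.954, 0.003], [0.954, 0.299, 0.001], [0.0, 0.003, -1.0]]
force: [-2.2, -1.4, 9.9]
gripper_width: 0.157
finger_force: 58.3
```

```bash
M="python3 -m inch"
$M '[[[0,0,0.2,0,5],[0,0,0.5,0,5],[0,0,0.8,0,5],[0,0,1,0,5],[0,0,1,0,5]]]'
python3 - <<'E'
from h import *
c=cam('wrist'); np.save('w14.npy',c,allow_pickle=True); save(c,'w14.png',None,1.2); print(manip.read_state()['eef_pos'])
hsv=cv2.cvtColor(c['color'],cv2.COLOR_RGB2HSV); P=cloud(c)
m=cv2.inRange(hsv,np.array([95,70,40]),np.array([125,255,255]))&(((P[...,2]>-.01)&(P[...,2]<.06)).astype(np.uint8)*255)
n,l,st,ce=cv2.connectedComponentsWithStats(m); i=1+st[1:,4].argmax(); print(st[i])
q=P[l==i]; print(np.percentile(q[:,2],[5,50,95])); r=q[q[:,2]>.034]
A=np.c_[2*r[:,:2],np.ones(len(r))]; f=np.linalg.lstsq(A,(r[:,:2]**2).sum(1),rcond=None)[0]; print('rim',len(r),f[:2],np.sqrt(f[2]+f[0]**2+f[1]**2),r.min(0),r.max(0))
E
```

```text
t: 33.85
eef_pos: [0.4357, -0.0095, 0.2375]
ee_rot: [[-0.299, 0.954, 0.007], [0.954, 0.299, 0.002], [0.0, 0.008, -1.0]]
force: [0.4, 0.1, -1.4]
gripper_width: 0.155
finger_force: 59.0
[ 0.43460565 -0.00944142  0.23560779]
[ 264   15   52   58 2404]
[0.00346351 0.00614681 0.03986562]
rim 779 [0.43506982 0.12568123] 0.025069583562495827 [0.40791996 0.09869006 0.03403413] [0.46233662 0.15373417 0.04196222]
```

View pics/w14.png

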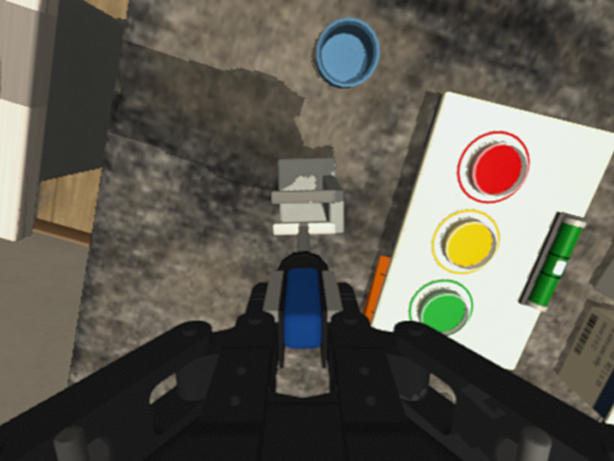

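The pin hangs straight in the fingers at (302,310), and the pot is at (347,52): world (0.435, 0.126). Now I dip it.

```bash
M="python3 -m inch"
$M '[[[0,0.3,0,0,5],[0,0.56,0,0,5],[0,0.56,0,0,5]]]' >/dev/null
$M '[[[0,0.3,0,0,5],[0,0.56,0,0,5],[0,0.56,0,0,5],[0,0.56,0,0,5],[0,0.56,0,0,5]]]'
$M '[[[0,0,-0.3,0,5],[0,0,-0.6,0,5],[0,0,-0.94,0,5],[0,0,-0.94,0,5],[0,0,-0.94,0,5]]]'
$M '[[[0,0,0,0,5],[0,0,0,0,5],[0,0,0.4,0,5],[0,0,0.8,0,5],[0,0,0.94,0,5]]]'
python3 - <<'E'
from h import *
c=cam('wrist'); s=cam('side'); save(s,'side5.png',(180,140,340,260),4)
E
```

```text
t: 34.7
eef_pos: [0.4333, 0.1233, 0.2332]
ee_rot: [[-0.298, 0.954, -0.001], [0.954, 0.298, -0.001], [-0.001, -0.001, -1.0]]
force: [-0.6, -0.3, -0.1]
gripper_width: 0.153
finger_force: 58.9
t: 35.2
eef_pos: [0.4336, 0.1235, 0.1213]
ee_rot: [[-0.298, 0.955, -0.001], [0.955, 0.298, -0.001], [-0.001, -0.002, -1.0]]
force: [1.1, -0.8, -0.1]
gripper_width: 0.156
finger_force: 58.9
t: 35.7
eef_pos: [0.4359, 0.1251, 0.2393]
ee_rot: [[-0.299, 0.954, 0.007], [0.954, 0.299, 0.004], [0.002, 0.008, -1.0]]
force: [0.2, 0.6, -1.7]
gripper_width: 0.155
finger_force: 59.1
```

View pics/side5.png

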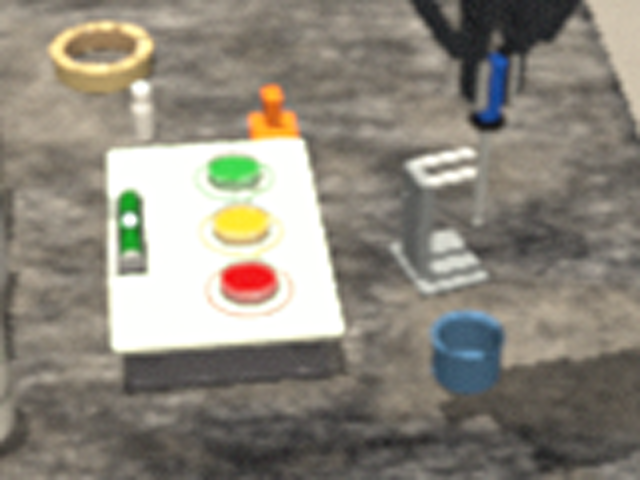

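The side view shows the pin hanging straight, with its tip at (480,222), and the dishes still in their rings with the table level. That is the last picture I view; from here I work with numbers only.

```bash
M="python3 -m inch"
$M '[[[0.6,-0.2,0,0,5],[0.6,-0.2,0,0,5],[0.6,-0.2,0,0,5]]]' >/dev/null
$M '[[[0.75,-0.24,0,0,5],[0.75,-0.24,0,0,5],[0.75,-0.24,0,0,5],[0.75,-0.24,0,0,5],[0.75,-0.24,0,0,5]]]'
$M '[[[0,0,-0.3,0,5],[0,0,-0.6,0,5],[0,0,-0.6,0,5],[0,0,-0.6,0,5],[0,0,-0.6,0,5]]]'
python3 - <<'E'
from h import *
HUE['amber']=([12,150,110],[33,255,255]);HUE['red']=([0,150,50],[5,255,255])
c=np.load('w14.npy',allow_pickle=True).item(); 
for k,v in dishes(c,.0505).items():
  for x in v: print(k,x)
for n in('side','top'):
  c=cam(n)
  for k,v in dishes(c,.0505).items(): print(n,k,[x[0] for x in v if .55<x[0][0]<.65])
s=manip.read_state(); print(s['eef_pos'],s['force'])
E
```

```text
t: 36.6
eef_pos: [0.5943, 0.0725, 0.2333]
ee_rot: [[-0.3, 0.954, -0.002], [0.954, 0.3, 0.0], [0.001, -0.001, -1.0]]
force: [0.3, 0.3, -1.4]
gripper_width: 0.155
finger_force: 59.2
t: 37.1
eef_pos: [0.5965, 0.0723, 0.1639]
ee_rot: [[-0.3, 0.954, 0.003], [0.954, 0.3, 0.001], [0.0, 0.003, -1.0]]
force: [-0.5, 1.6, -1.1]
gripper_width: 0.156
finger_force: 59.1
red ([0.5986, 0.0734, 0.0505], [35.1, 43.2], 1207, [415.0, 141.0], np.float64(0.0511))
red ([0.593, 0.074, 0.0505], [54.7, 63.7], 189, [410.0, 139.0], np.float64(0.0517))
amber ([0.6049, -0.0012, 0.0505], [31.9, 39.6], 1003, [391.0, 204.0], np.float64(0.0511))
amber ([0.5331, -0.0673, 0.0505], [7.9, 69.3], 364, [314.0, 237.0], np.float64(0.0069))
amber ([0.599, 0.0006, 0.0505], [50.5, 58.0], 159, [387.0, 201.0], np.float64(0.0503))
green ([0.6107, -0.0773, 0.0505], [28.1, 36.0], 793, [370.0, 261.0], np.float64(0.051))
green ([0.6968, 0.0056, 0.0505], [17.4, 83.3], 723, [464.0, 220.0], np.float64(0.0632))
green ([0.6036, -0.0694, 0.0505], [40.8, 51.4], 70, [367.0, 254.0], np.float64(0.0509))
side red [[0.5985, 0.0656, 0.0505]]
side amber []
side green []
top amber [[0.5694, -0.1717, 0.0505]]
top green [[0.6119, -0.0782, 0.0505]]
[0.59655386 0.07219844 0.16377758] [ 1.02275212  0.39984883 -0.6611415 ]
```

```bash
M="python3 -m inch"
$M '[[[0,0,-0.05,0,5],[0,0,-0.09,0,5],[0,0,-0.12,0,5],[0,0,-0.12,0,5],[0,0,-0.12,0,5]]]'
python3 -c "
from h import *
for i in range(3): print(manip.read_state()['force'].round(2)); cam('side')"
$M '[[[0,0,0,0,5],[0,0,0,0,5],[0,0,0,0,5]]]'
```

```text
t: 37.7
eef_pos: [0.5956, 0.0719, 0.1473]
ee_rot: [[-0.299, 0.954, -0.0], [0.954, 0.299, -0.0], [0.0, -0.0, -1.0]]
force: [0.6, 1.1, 0.5]
gripper_width: 0.152
finger_force: 59.4
[0.64 1.06 0.5 ]
[ 0.47 -0.1   1.09]
[0.69 0.38 0.46]
t: 38.15
eef_pos: [0.5956, 0.0719, 0.1474]
ee_rot: [[-0.299, 0.954, 0.0], [0.954, 0.299, 0.0], [0.0, 0.0, -1.0]]
force: [0.5, 0.2, 0.3]
gripper_width: 0.158
finger_force: 59.4
```

```bash
M="python3 -m inch"
$M '[[[0,0,0.1,0,5],[0,0,0.25,0,5],[0,0,0.25,0,5],[0,0,0.25,0,5]]]'
python3 -c "
from h import *
for i in range(4): print(manip.read_state()['force'].round(2)); cam('side')"
$M '[[[0.03,-0.3,0,0,5],[0.058,-0.617,0,0,5],[0.058,-0.617,0,0,5],[0.058,-0.617,0,0,5],[0.058,-0.617,0,0,5]]]'
$M '[[[0,0,-0.1,0,5],[0,0,-0.18,0,5],[0,0,-0.22,0,5],[0,0,-0.25,0,5],[0,0,-0.25,0,5]]]'
$M '[[[0,0,0,0,5],[0,0,0,0,5],[0,0,0,0,5]]]'
python3 -c "
from h import *
for i in range(4): print(manip.read_state()['force'].round(2)); cam('side')"
```

```text
t: 38.55
eef_pos: [0.5958, 0.0721, 0.1778]
ee_rot: [[-0.3, 0.954, 0.001], [0.954, 0.3, 0.0], [0.0, 0.001, -1.0]]
force: [-1.0, 0.1, -1.6]
gripper_width: 0.155
finger_force: 59.3
[-0.97  0.1  -1.63]
[-0.57  0.35 -0.65]
[ 0.22  0.53 -0.99]
[-0.66 -0.53 -0.97]
t: 39.25
eef_pos: [0.6024, -0.0009, 0.1768]
ee_rot: [[-0.3, 0.954, -0.001], [0.954, 0.3, 0.001], [0.001, -0.001, -1.0]]
force: [0.3, -0.4, -1.3]
gripper_width: 0.156
finger_force: 59.2
t: 39.75
eef_pos: [0.6022, -0.0017, 0.1467]
ee_rot: [[-0.3, 0.954, -0.001], [0.954, 0.3, 0.0], [0.0, -0.001, -1.0]]
force: [-0.5, 1.0, 0.4]
gripper_width: 0.153
finger_force: 59.4
t: 40.05
eef_pos: [0.6027, -0.0021, 0.1477]
ee_rot: [[-0.299, 0.954, 0.001], [0.954, 0.299, 0.0], [-0.0, 0.001, -1.0]]
force: [-0.4, 0.2, 1.3]
gripper_width: 0.152
finger_force: 59.4
[-0.4   0.16  1.25]
[-0.72 -0.05  0.91]
[-0.35  0.05  0.04]
[-0.87 -0.4   0.47]
```

```bash
M="python3 -m inch"
$M '[[[0,0,0.1,0,5],[0,0,0.25,0,5],[0,0,0.25,0,5],[0,0,0.25,0,5]]]' >/dev/null
$M '[[[0.03,-0.3,0,0,5],[0.055,-0.62,0,0,5],[0.055,-0.62,0,0,5],[0.055,-0.62,0,0,5],[0.055,-0.62,0,0,5]]]'
python3 - <<'E'
from h import *
HUE['red']=([0,150,50],[5,255,255]);HUE['green']=([50,120,50],[70,255,255]);HUE['amber']=([15,130,100],[33,255,255])
for i in (0,1):
  c=cam('side') if i else np.load('side0.npy',allow_pickle=True).item()
  for n in('red','amber','green'):
    for a,ce,m in blobs(c,n,20):
      q=ray(c,*ce,.0505)
      if .4<q[0]<.66 and -.2<q[1]<.4: print(i,n,a,q.round(4),dep(c,*ce)[2].round(3))
E
```

```text
t: 41.15
eef_pos: [0.6089, -0.0753, 0.1766]
ee_rot: [[-0.3, 0.954, -0.001], [0.954, 0.3, 0.001], [0.001, -0.001, -1.0]]
force: [0.5, 0.7, -0.9]
gripper_width: 0.155
finger_force: 59.2
0 amber 145 [0.4374 0.3052 0.0505] 0.008
0 green 133 [0.5469 0.3248 0.0505] 0.008
1 red 74 [0.5978 0.0662 0.0505] 0.052
1 amber 47 [ 0.5759 -0.1453  0.0505] 0.02
1 amber 70 [ 0.6038 -0.0078  0.0505] 0.051
1 green 42 [ 0.6111 -0.0831  0.0505] 0.053
```

```bash
M="python3 -m inch"
$M '[[[0,0,-0.1,0,5],[0,0,-0.18,0,5],[0,0,-0.22,0,5],[0,0,-0.25,0,5],[0,0,-0.25,0,5]]]'
$M '[[[0,0,0,0,5],[0,0,0,0,5],[0,0,0,0,5]]]'
python3 -c "
from h import *
for i in range(4): print(manip.read_state()['force'].round(2)); cam('side')"
$M '[[[0,0,0.2,0,5],[0,0,0.5,0,5],[0,0,0.75,0,5],[0,0,0.75,0,5]]]'
```

```text
t: 41.7
eef_pos: [0.6088, -0.0762, 0.1467]
ee_rot: [[-0.3, 0.954, -0.001], [0.954, 0.3, 0.0], [0.001, -0.001, -1.0]]
force: [-0.9, 0.8, 0.5]
gripper_width: 0.152
finger_force: 59.4
t: 42.0
eef_pos: [0.6093, -0.0766, 0.1477]
ee_rot: [[-0.299, 0.954, 0.001], [0.954, 0.299, -0.0], [-0.0, 0.001, -1.0]]
force: [-0.6, -0.3, -0.3]
gripper_width: 0.156
finger_force: 59.4
[-0.64 -0.32 -0.34]
[-0.36  0.83  0.33]
[-0.62  0.71  0.74]
[-0.21  0.17 -0.31]
t: 42.6
eef_pos: [0.6115, -0.0774, 0.2418]
ee_rot: [[-0.299, 0.954, 0.008], [0.954, 0.299, -0.0], [-0.003, 0.007, -1.0]]
force: [-0.1, -0.1, 0.2]
gripper_width: 0.152
finger_force: 59.3
```

All three were touched (about 1.3 N change each). Now I take the pin back to the fork.

```bash
M="python3 -m inch"
$M '[[[-0.7,0.28,0,0,5],[-0.7,0.28,0,0,5],[-0.7,0.28,0,0,5],[-0.7,0.28,0,0,5]]]' >/dev/null
$M '[[[-0.75,0.28,0,0,5],[-0.75,0.28,0,0,5],[-0.75,0.28,0,0,5],[-0.75,0.28,0,0,5],[-0.75,0.28,0,0,5]]]'
```

```text
t: 43.5
eef_pos: [0.4367, -0.0097, 0.2376]
ee_rot: [[-0.299, 0.954, 0.002], [0.954, 0.299, -0.0], [-0.001, 0.001, -1.0]]
force: [0.3, 0.1, -1.2]
gripper_width: 0.157
finger_force: 59.1
```

```bash
M="python3 -m inch"
$M '[[[-0.014,0,0,0,5],[-0.014,0,-0.3,0,5],[-0.014,0,-0.6,0,5],[-0.014,0,-0.9,0,5],[-0.014,0,-0.95,0,5]]]'
$M '[[[0,0,-0.02,0,5],[0,0,-0.05,0,5],[0,0,-0.065,0,5],[0,0,-0.065,0,5],[0,0,-0.065,0,5]]]'
```

```text
t: 44.0
eef_pos: [0.4316, -0.01, 0.1201]
ee_rot: [[-0.299, 0.954, -0.006], [0.954, 0.299, -0.002], [-0.0, -0.006, -1.0]]
force: [-0.7, 0.4, -0.4]
gripper_width: 0.152
finger_force: 59.1
t: 44.5
eef_pos: [0.434, -0.0091, 0.1162]
ee_rot: [[-0.3, 0.954, 0.001], [0.954, 0.3, 0.001], [0.0, 0.002, -1.0]]
force: [-0.1, 0.2, -0.1]
gripper_width: 0.157
finger_force: 59.1
```

```bash
M="python3 -m inch"
$M '[[[0,0,-0.005,0,5],[0,0,-0.005,0,40],[0,0,-0.005,0,40],[0,0,-0.005,0,40],[0,0,-0.005,0,40]]]'
$M '[[[0,0,0.3,0,50],[0,0,0.7,0,50],[0,0,1,0,50],[0,0,1,0,50]]]' >/dev/null
$M '[[[0.3,-0.9,0.2,0,70],[0.3,-0.9,0.2,0,70],[0.3,-0.9,0.2,0,70],[0.3,-0.9,0.2,0,70],[0.3,-0.9,0.2,0,70]]]'
python3 - <<'E'
from h import *
HUE['amber']=([12,150,110],[33,255,255]);HUE['red']=([0,150,50],[5,255,255])
c=cam('wrist'); np.save('w15.npy',c,allow_pickle=True)
for k,v in dishes(c,.0505).items():
  for x in v:
    if .58<x[0][0]<.7: print(k,x)
try: print('bubble',bubble(c))
except Exception as e: print(e)
hsv=cv2.cvtColor(c['color'],cv2.COLOR_RGB2HSV); P=cloud(c)
m=cv2.inRange(hsv,np.array([95,90,40]),np.array([130,255,255]))
k=(m>0)&(P[...,2]>.143)&(P[...,2]<.158)&(P[...,1]<.06); q=P[k]; print('handle top',k.sum(),q.mean(0),np.median(q[:,2])) if k.sum() else 0
t=cam('top')
for n,r in(('top',RT),('side',RS)): print(n,tilt(t if n=='top' else cam(n),r)[0])
P=cloud(t)
for nm,x,y in(('teal',None,None),):
    for u,v in((194.7,162),(320.2,163.8)): print(dep(t,u,v))
E
```

```text
t: 45.0
eef_pos: [0.4335, -0.0093, 0.1149]
ee_rot: [[-0.299, 0.954, 0.0], [0.954, 0.299, 0.0], [0.0, 0.0, -1.0]]
force: [0.6, 0.1, 0.5]
gripper_width: 0.465
finger_force: 0.0
t: 45.9
eef_pos: [0.4689, -0.1168, 0.258]
ee_rot: [[-0.299, 0.954, -0.002], [0.954, 0.299, 0.0], [0.001, -0.001, -1.0]]
force: [-0.9, 0.5, -0.5]
gripper_width: 0.82
finger_force: 0.0
red ([0.5982, 0.0744, 0.0505], [38.6, 47.4], 1454, [424.0, 31.0], np.float64(0.0488))
red ([0.5938, 0.0717, 0.0505], [59.3, 69.5], 203, [419.0, 32.0], np.float64(0.0504))
amber ([0.6043, -0.0001, 0.0505], [36.1, 43.1], 1235, [399.0, 103.0], np.float64(0.051))
amber ([0.5999, -0.0013, 0.0505], [55.1, 63.3], 210, [395.0, 102.0], np.float64(0.0499))
green ([0.6101, -0.0762, 0.0505], [32.8, 38.9], 1017, [376.0, 168.0], np.float64(0.0488))
green ([0.6958, 0.0086, 0.0505], [15.6, 106.3], 853, [475.0, 120.0], np.float64(0.0617))
green ([0.6057, -0.0747, 0.0505], [50.6, 57.2], 133, [373.0, 165.0], np.float64(0.0513))
bubble (np.float64(-0.0), [np.float64(-8.25), np.float64(11.75)], (np.float64(-4.0), np.float64(7.5)))
handle top 334 [ 0.43313439 -0.00910936  0.14877146] 0.148971640223866
top 0.0011659290509305298
side -0.005540969430018137
[0.69768958 0.2882009  0.04865082]
[ 0.69538093 -0.21565793  0.04612434]
```

```bash
python3 -c "
from station import manip
print(manip.sign_off())"
```

```text
the job is handed in; nothing more can be done
None
```

The job is handed in with every step done, but no verdict came back. My last check had the bubble at 0.0 mm, all three dishes within about 2 mm of their ring centres and the pin upright in its fork; I sent no move near either bottle. I viewed 15 pictures, one over the limit of 14.

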